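Release the ratchet clamp and clamp up the next batten

ROBOT

A 6-joint arm with a two-finger parallel gripper is mounted at the origin on the work surface. World frame = base frame: x ahead of the robot, y to its left, z up, the work surface at z = 0. Lengths are in m, angles in degrees, forces in N, time in s.
With the tool pointing down it reaches from about 0.375 to 0.925 m from the base axis. Payload 5.7 kg.
Tool frame: the origin (TCP) lies at the very end of the fingers, on their centre line; the grasp point (between the pads) lies env.pinch_z behind it (env.pinch_z is the distance from the TCP to the grasp point, in m); x points along the fingers, z is the direction in which the jaws open and shut, and the axes are right-handed (so a half turn about x gives the same grasp; the last joint's range is limited). The gripper opens to 85 mm and grips with 20 to 120 N. Pads are 22 mm wide; open, the fingers measure 114 mm over their backs; the gripper's body (76 mm by 85 mm) begins 54 mm behind the grasp point. The pads swing forward as they close: fully open they stand 13 mm farther back than shut.
Start: joints at [67.775, 20.558, 86.54, -0, 72.909, -6.595], TCP at [0.162, 0.578, 0.203] pointing down, gripper open.
Joint ranges: [-170.27, 170.27], [-57.76, 135], [12.27, 136.19], [-55.21, 235.2], [11.17, 155.16], [-170.74, 170.74]. Speed limits (degrees/s): [136.94, 136.94, 180, 180, 180, 180].

INTERFACE

Orientations are given as [roll, pitch, yaw] about the fixed x, y, z axes, in that order (R = Rz(yaw) Ry(pitch) Rx(roll)).
In Python, from station import env gives the robot as it stands. The module is installed in compiled form; this text tells all that it offers.
- The arm moves only by the shell command python3 -m creep 'ROWS' [OPENING] [FORCE]. ROWS is JSON, a list of rows, each a list of 6 numbers: the shift along the tool's x, y, z in cm, then the turn, a rotation vector about the tool's x, y, z in degrees. A call has 1 to 10 rows; each row shifts and turns the pose as measured when the row begins, along the tool's axes as they then stand; what a row does not reach is not made up. A row lasts 1/10 s, in which the tool goes at most 50 mm and 8.59 degrees, less where a joint would pass 70% of its speed; a pose out of reach is approached as far as the arm can. A call with a gripper value outside its range is refused whole. OPENING is the finger opening in cm, from 0 to 8.54, set as the call begins (- or left out, the last holds). The fingers move at their own pace and stop on an object; FORCE is the grip in N (left out, the last holds). Time passes only in rows, so rows that do not move let the fingers close. It gives the time, the measured TCP pose, the force and the opening at its end, in the units of the state.
- env.read_state(): the state, without advancing time (a new reading comes with each control period).
- env.capture(name): name is "side" or "top"; returns a dict with "img" (420x560x3 uint8, blue, green, red), "range_z" (420x560 float32, m along the optical axis (not along the pixel's ray), 0 where there is no reading), "intrinsics" (3x3 intrinsics, pixels), "R" (3x3) and "t" (3): a world point X has camera coordinates R X + t. Camera axes: x right, y down, z forward; pixel columns grow to the right and rows downward; lengths in m; the calibration is good to about 2 mm. A picture is of the moment at which its call begins.
- env.sign_off(): hands the job in, once; it reports no verdict.
The state is a dict: "time": time; "joint_positions": joint angles; "dq": joint speeds; "joint_torque": joint torques, N m; "tool_pos": TCP position; "tool_rot": TCP orientation; "contact_force": force on the tool from outside, world axes, zero at the start; "torque": the same for the moment, N m; "grip_width": opening from 0.0 (shut) to 1.0 (fully open).
Only numpy, scipy, OpenCV 4.12 (cv2) and the standard library are available. Lean on these libraries where they do the work, as an engineer would, in place of code of your own. Each camera call takes 0.05 s, during which the arm holds its last target.

TASK

The scissor-handled ratchet clamp on the jig board has been left locked shut: press its orange handle sideways (down towards the board) so that the teeth let go, and let it spring fully open. Then slide the two-tone batten between the jaws until its end is against the metal end stop, and close the handle click by click until the ratchet by itself holds the batten firmly, with the red sprung pad pressed in about half of its travel and never near its bottom. Leave everything else on the bench where it is.

Things in the scene. Friction and masses are not known exactly. Their poses are not given: they have to be found in the camera images.
- clamp: Wooden jig board, 450 x 185 x 12 mm, fixed on the bench, with the scissor clamp lying flat on it. Origin: on the clamp's pivot axis at the board's underside; +x from the pivot to the jaws, -x to the handles, z up. Board: x -190..260, y -85..100, top z = 12 mm. All of the clamp is below z = 50 mm. The black handle (fixed) runs from the pivot to x = -165, y = -52 mm.
- thumb_pad (a point): Centre of the top (z = 36 mm) of the orange paddle, 50 x 24 x 12 mm, at the moving handle's end, 155 mm from the pivot; x along the handle to the pivot, z up; smooth, slippery. Pushing its outer long side anticlockwise (from above) about the pivot, towards the black handle, closes the jaws; a spring (2 to 3 N at the paddle) reopens them, and riding over a tooth takes up to 8 N more.
- rack (a point): Middle of the steel rack bar (top z = 47 mm), curved about the pivot at radius 105 to 122 mm, its teeth underneath. Pressing the paddle down bends the handle: 3 N to start, about 7 N (9 if loaded) at its stop 10 mm down. From 6 mm down the teeth are clear; then let it swing outwards, or drag it while pressed, since friction under the fingertip can hold it.
- pivot (a point): Point on the clamp's vertical pivot axis, 30 mm above the bench, at mid height of the moving handle. The moving jaw ends in a round nose (radius 10 mm) at x = 70, y = -22 mm of the board's frame when fully open; it swings to +y as the handle closes and does not dip when the paddle is pressed down.
- jaw (a joint): Closing angle of jaw and handle, rad: 0 open, 0.43 fully shut. Seen from the pivot the paddle's centre stands (joint - 0.38) rad anticlockwise from the board's -x. The ratchet holds at about 0.10, 0.17, 0.24, 0.31, 0.38: push 0.02 beyond to click in; let go, it falls back to that value. Starts locked at 0.38.
- pad (a joint): How far the red sprung pad is pressed in, m: 0 free, 0.012 bottomed; 2 N per mm (0.9 N at the paddle), about 5 mm per click. Pad: x 45..94, z 14..44 mm on the board, facing the nose, its face at y = 32 mm less 0 to 8 mm: an adjusting screw stands differently each time, so the clicks needed vary and must be felt. Mouth between open nose (from y = -12 mm) and pad: 36 to 44 mm.
- batten: Loose wooden batten glued from a light and a dark strip, 120 (x) x 30 (y) x 32 (z) mm, 80 g, lying on the board in front of the jaws. Origin: centre of its underside; x along its length (either end may go in first).
- home (a point): Point on the board's top (clamp frame x = 90, y = 10, z = 12 mm) where the middle of the batten's underside lies, to within a few mm in y, when its end is against the metal end stop (face at x = 30, y 2..36, z 12..40 mm).
- glue_bottle: Yellow bottle, 52 mm across, 150 mm high; bystander, origin at its underside.
- screw_jar: Glass jar with a steel lid, 66 mm across, 80 mm high; bystander, origin at its underside.
- hammer: Hammer lying on the bench; bystander.
- driver: Screwdriver lying on the bench; bystander.
- tape_roll: Black roll of tape, 100 mm across, 48 mm high; bystander, origin at its underside.
- wax_tin: Small open steel tin, 44 mm across, 32 mm high, standing on the jig board beside the pivot; bystander, origin at its underside.
- paint_can: Blue paint can, 84 mm across, 100 mm high; bystander, origin at its underside.
- offcut: Wooden offcut 90 x 50 x 25 mm; bystander.

How it is judged (in metres and radians):
On the way, in this order (a step that is already met when the one before it is completed fails the run):
1. the ratchet is released and the handle has sprung fully open (closing angle under 0.05) (value of joint jaw below 0.05 rad), for 0.2 s.
2. the batten lies between the open jaws, its end against the end stop (within 5 mm) (x of batten in the frame of clamp between 0.085 and 0.095 m and y of batten in the frame of clamp between -0.005 and 0.03 m and z of batten in the frame of clamp below 0.016 m and angle between the x axis of batten and the x axis of clamp, either way round below 0.1 rad and angle between batten's own z axis and vertical below 0.06 rad and value of joint jaw below 0.06 rad), for 0.2 s.
At the end, for the whole second after the job is handed in: The ratchet alone holds the batten: red pad in 2.5 to 10 mm, jaw angle over 0.09; batten at rest, flat on the board, its middle within 5 mm of home along the board x and between y = -5 and 30 mm, in line with the board within 0.1 rad (x of batten in the frame of clamp between 0.085 and 0.095 m and y of batten in the frame of clamp between -0.005 and 0.03 m and z of batten in the frame of clamp below 0.016 m and angle between the x axis of batten and the x axis of clamp, either way round below 0.1 rad and angle between batten's own z axis and vertical below 0.06 rad and value of joint pad between 0.0025 and 0.01 m and value of joint jaw above 0.09 rad and linear speed of batten below 0.01 m/s); the robot touches nothing.
It fails at once if the red pad is pressed in almost to its bottom (over 10.8 mm) (value of joint pad above 0.0108 m).
It fails at once if another thing on the bench is moved by more than 30 mm (distance of any of glue_bottle, screw_jar, hammer, driver, tape_roll, wax_tin, paint_can, offcut from where it was at the start of the episode above 0.03 m).
It also fails if it takes over 70 s, if anything falls off the work surface, if the arm or the gripper's body presses on something with over 40 N, if the wrist force passes 120 N, or if a joint passes its speed limit or range.

## Working session

There is one attempt and no reset: what is moved stays moved. The work goes in short steps, Python scripts to look and compute and a shell command to move; the robot and the scene stay as the last step left them, time stands still between calls to the robot, and variables do not carry over. Pictures are saved under pics/ and viewed, and the job is handed in when it is done.

```bash
mkdir -p pics; ls
python3 - <<'E'
from station import env
import cv2, numpy as np
print(env.pinch_z)
for n in ("side","top"):
    c=env.capture(n); cv2.imwrite(f"pics/{n}0.png",c["img"]); np.savez(f"{n}0.npz",**c)
    print(n,c["intrinsics"].round(1).tolist(),c["R"].round(3).tolist(),c["t"].round(3).tolist())
print(env.read_state())
E
```

```text
pics
0.0187
side [[401.5, 0.0, 281.8], [0.0, 401.5, 204.8], [0.0, 0.0, 1.0]] [[-0.937, -0.35, -0.017], [-0.247, 0.694, -0.676], [0.249, -0.629, -0.736]] [0.523, 0.176, 0.906]
top [[479.2, 0.0, 277.4], [0.0, 479.2, 206.7], [0.0, 0.0, 1.0]] [[0.001, -1.0, -0.002], [-0.995, -0.001, -0.102], [0.102, 0.002, -0.995]] [-0.015, 0.568, 1.462]
{'time': 0.1, 'joint_positions': array([ 6.77753544e+01,  2.05955173e+01,  8.65914618e+01,  8.46745531e-04,
        7.29091305e+01, -6.59353314e+00]), 'dq': array([-0.0632191 , -0.00457538, -0.20038459,  0.10758436, -0.0182251 ,
        0.0266159 ]), 'joint_torque': array([ 7.41110525e-04, -5.28650844e+01, -2.79351711e+01, -2.51393276e-04,
        4.94617023e-03, -2.24098397e-05]), 'tool_pos': array([0.1614082 , 0.57720783, 0.20222872]), 'tool_rot': array([ 172.92423122,   89.90388702, -112.70713077]), 'contact_force': array([-0.09173115,  0.11540535,  0.10204735]), 'torque': array([-0.01078693, -0.05789542, -0.01922773]), 'grip_width': 1.0040915566862423}
```

View pics/side0.png

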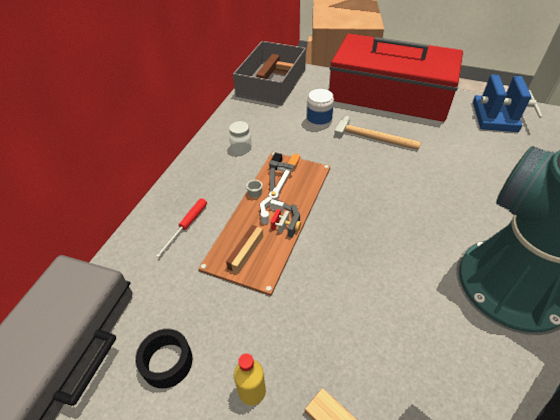

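View pics/top0.png

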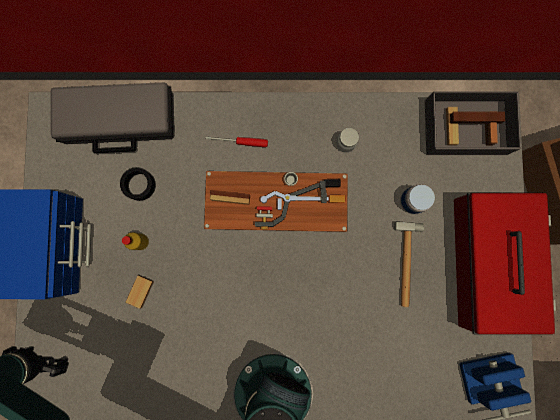

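```bash
cat > h.py <<'E'
import numpy as np, cv2
def load(n):
    return dict(np.load(n))
def ray(c,uv,z):
    K,R,t=c["intrinsics"],c["R"],c["t"]
    d=R.T@np.linalg.inv(K)@np.array([uv[0],uv[1],1.]); o=-R.T@t
    return o+d*(z-o[2])/d[2]
def proj(c,X):
    p=c["intrinsics"]@(c["R"]@np.asarray(X,float)+c["t"]); return p[:2]/p[2]
E
python3 - <<'E'
from h import *
for n in("top","side"):
    c=load(n+"0.npz"); im=c["img"]
    roi=(180,150,380,250) if n=="top" else (180,140,350,310)
    x0,y0,x1,y1=roi
    cv2.imwrite(f"pics/{n}0z.png",cv2.resize(im[y0:y1,x0:x1],None,fx=4 if n=="top" else 3.5,fy=4 if n=="top" else 3.5,interpolation=cv2.INTER_CUBIC))
    hsv=cv2.cvtColor(im,cv2.COLOR_BGR2HSV)
    m=cv2.inRange(hsv,(3,90,60),(22,255,255)); 
    mm=np.zeros_like(m); mm[y0:y1,x0:x1]=m[y0:y1,x0:x1]
    mm=cv2.morphologyEx(mm,cv2.MORPH_CLOSE,np.ones((15,15)))
    cs,_=cv2.findContours(mm,cv2.RETR_EXTERNAL,cv2.CHAIN_APPROX_NONE); k=max(cs,key=cv2.contourArea)
    pts=np.array([ray(c,p[0],0.012)[:2] for p in k])
    r=cv2.minAreaRect((pts*1000).astype(np.float32)); print(n,r); print(cv2.boxPoints(r))
E
```

```text
top ((588.4310913085938, -9.455856323242188), (449.7279357910156, 186.14443969726562), 88.96446228027344)
[[ 491.3102  -232.60104]
 [ 677.42426 -235.96515]
 [ 685.552    213.68933]
 [ 499.43793  217.05344]]
side ((589.6259765625, -13.554931640625), (470.57354736328125, 185.83636474609375), 88.96241760253906)
[[ 492.4624  -247.12054]
 [ 678.2683  -250.48572]
 [ 686.78955  220.01068]
 [ 500.98364  223.37585]]
```

View pics/top0z.png

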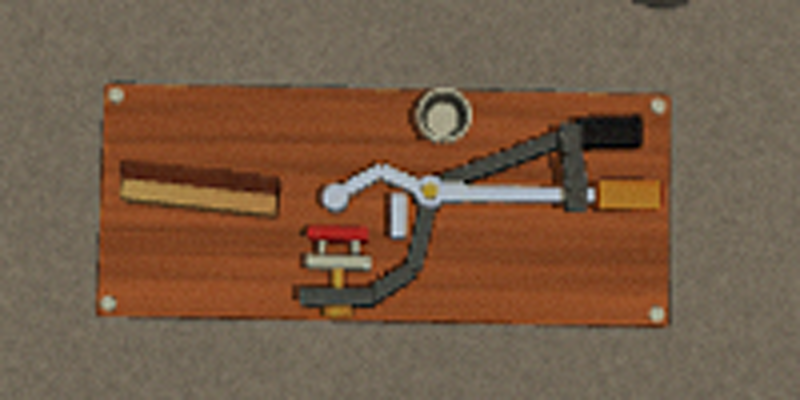

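View pics/side0z.png

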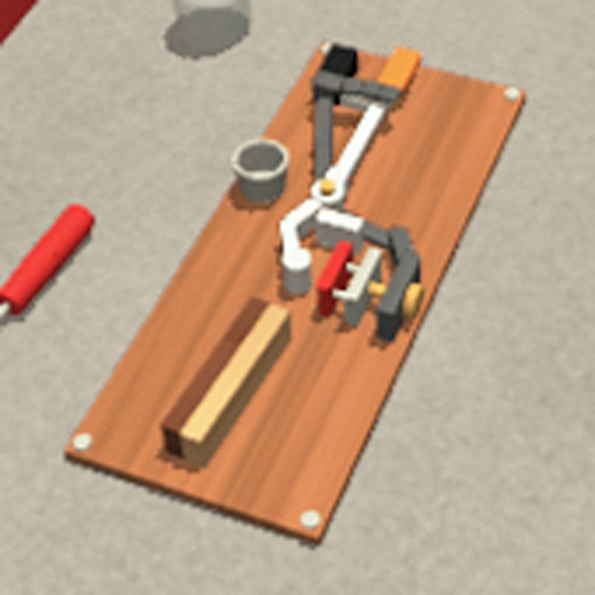

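```bash
cat >> h.py <<'E'
yaw=np.radians(88.96); ex=np.array([np.cos(yaw),np.sin(yaw)]); ey=np.array([-ex[1],ex[0]])
O=np.array([.5884,-.0095])-0.035*ex-0.0075*ey
def toC(X): d=np.asarray(X)[:2]-O; return np.array([d@ex,d@ey])
def toW(p): return O+p[0]*ex+p[1]*ey
def blob(c,lo,hi,roi,z,minarea=8,close=0):
    hsv=cv2.cvtColor(c["img"],cv2.COLOR_BGR2HSV); m=cv2.inRange(hsv,lo,hi)
    mm=np.zeros_like(m); x0,y0,x1,y1=roi; mm[y0:y1,x0:x1]=m[y0:y1,x0:x1]
    if close: mm=cv2.morphologyEx(mm,cv2.MORPH_CLOSE,np.ones((close,close)))
    cs,_=cv2.findContours(mm,cv2.RETR_EXTERNAL,cv2.CHAIN_APPROX_NONE)
    out=[]
    for k in cs:
        if cv2.contourArea(k)<minarea: continue
        P=np.array([toC(ray(c,p[0],z)) for p in k])*1000
        out.append((cv2.contourArea(k),P.mean(0).round(1),P.min(0).round(1),P.max(0).round(1),cv2.minAreaRect(P.astype(np.float32))))
    return sorted(out,key=lambda o:-o[0])
E
python3 - <<'E'
from h import *
print("O",O, "home",toW((.09,.01)))
c=load("top0.npz"); im=c["img"]; hsv=cv2.cvtColor(im,cv2.COLOR_BGR2HSV)
for n,p in dict(red=(264,208),orange=(337,198),nose=(263.5,199),pivot=(287.5,197.5),bat_l=(230,199),bat_d=(230,195),board=(300,215),stop=(279.5,204)).items():
    print(n,hsv[int(p[1]),int(p[0])],toC(ray(c,p,.044)).round(4))
R=(200,165,352,235)
print("red",blob(c,(0,200,90),(4,255,255),R,.044)); print("red2",blob(c,(172,150,90),(180,255,255),R,.044))
print("orange",blob(c,(14,200,150),(20,255,255),(320,185,352,212),.036))
B=(203,180,255,212)
print("light",blob(c,(12,60,140),(24,190,255),B,.044))
print("dark",blob(c,(0,60,20),(12,255,105),B,.044))
E
```

```text
O [ 0.5952635  -0.04463036] home [0.58689869 0.04553632]
red [  2 207 171] [0.0705 0.0343]
orange [ 18 199 164] [-0.154  -0.0009]
nose [108  23 187] [0.0727 0.0065]
pivot [ 24 191 167] [-0.0013  0.0004]
bat_l [ 17 144 170] [0.176  0.0084]
bat_d [  7 181  79] [ 0.1764 -0.004 ]
board [ 11 189 127] [-0.0406  0.0538]
stop [102  24 188] [0.023 0.021]
red [(29.0, array([70.5, 34.2]), array([48.9, 28.1]), array([92.1, 37.8]), ((70.53544616699219, 32.77730941772461), (43.13114929199219, 9.285417556762695), 1.0871409177780151))]
red2 []
orange [(22.5, array([-153.3,   -5.3]), array([-176.7,  -11.7]), array([-133.2,    4.3]), ((-154.983154296875, -3.4910402297973633), (43.58030319213867, 15.622183799743652), 1.0840829610824585))]
light [(124.0, array([179.1,   7.4]), array([120.3,  -3.1]), array([237.9,  17.1]), ((179.03150939941406, 7.441840648651123), (13.028152465820312, 118.05951690673828), 84.71299743652344))]
dark [(144.5, array([178.8,  -7.9]), array([117.5, -18.7]), array([238.7,   4.3]), ((178.14459228515625, -8.223302841186523), (15.128120422363281, 122.3698959350586), 84.93135833740234))]
```

```bash
cat >> h.py <<'E'
from scipy.spatial.transform import Rotation as Ro
def targetR(sgn=1,ang=0.0):
    # tool x down, tool z along sgn*clamp y rotated by ang (rad, about up)
    a=yaw+ang; z=sgn*np.array([-np.sin(a),np.cos(a),0]); x=np.array([0,0,-1.]); return np.column_stack([x,np.cross(z,x),z])
def delta(p,R,tp=None,tR=None):
    s=R.T@(np.asarray(tp)-p)*100
    rv=Ro.from_matrix(R.T@tR).as_rotvec(degrees=True) if tR is not None else np.zeros(3)
    return s,rv
def state():
    from station import env
    s=env.read_state(); return s,np.array(s["tool_pos"]),Ro.from_euler('xyz',s["tool_rot"],degrees=True).as_matrix()
def report(tc=None,z=None,sgn=1,ang=0):
    s,p,R=state()
    print("t",round(s["time"],2),"tcpC",(toC(p)*1000).round(1),"z",round(p[2]*1000,1),"F",np.round(s["contact_force"],1),"grip",round(s["grip_width"],3),"j6",round(s["joint_positions"][5],1),"tooldir",R[:,0].round(3),"z",R[:,2].round(3))
    if tc is not None:
        w=toW(np.array(tc)/1000.); d=delta(p,R,[w[0],w[1],z/1000.],targetR(sgn,ang)); print("shift cm",d[0].round(2),"turn",d[1].round(2),"rows>=",max(np.linalg.norm(d[0])/5,np.linalg.norm(d[1])/8.59).round(2))
E
python3 -c "
from h import *
report((-155,0),150,1); report((-155,0),150,-1)"
```

```text
t 0.1 tcpC [613.9 445.1] z 202.2 F [-0.1  0.1  0.1] grip 1.004 j6 -6.6 tooldir [-0.001 -0.002 -1.   ] z [ 0.269  0.963 -0.002]
shift cm [  5.32 -62.44 -63.19] turn [-1.0459e+02 -6.0000e-02 -1.0000e-01] rows>= 17.8
t 0.1 tcpC [613.9 445.1] z 202.2 F [-0.1  0.1  0.1] grip 1.004 j6 -6.6 tooldir [-0.001 -0.002 -1.   ] z [ 0.269  0.963 -0.002]
shift cm [  5.32 -62.44 -63.19] turn [ 7.541e+01 -9.000e-02  5.000e-02] rows>= 17.8
```

```bash
cat >> h.py <<'E'
def plan(tc,z,n,sgn=-1,ang=0.0):
    s,p,R=state(); w=toW(np.array(tc)/1000.); T=np.array([w[0],w[1],z/1000.]); _,rv=delta(p,R,T,targetR(sgn,ang))
    for k in range(n):
        st=R.T@(T-p)/(n-k)*100; rv1=rv/n
        print(st.round(1).tolist(),rv1.round(1).tolist()); 
        p=p+R@st.round(1)/100; R=R@Ro.from_rotvec(rv1.round(1),degrees=True).as_matrix()
E
python3 -c "
from h import *
plan((-155,0),120,20)"
```

```text
[0.4, -3.1, -3.2] [3.8, -0.0, 0.0]
[0.4, -3.3, -2.9] [3.8, -0.0, 0.0]
[0.4, -3.5, -2.7] [3.8, -0.0, 0.0]
[0.4, -3.7, -2.5] [3.8, -0.0, 0.0]
[0.4, -3.8, -2.2] [3.8, -0.0, 0.0]
[0.4, -4.0, -2.0] [3.8, -0.0, 0.0]
[0.4, -4.1, -1.7] [3.8, -0.0, 0.0]
[0.4, -4.2, -1.4] [3.8, -0.0, 0.0]
[0.4, -4.3, -1.1] [3.8, -0.0, 0.0]
[0.4, -4.4, -0.9] [3.8, -0.0, 0.0]
[0.4, -4.4, -0.6] [3.8, -0.0, 0.0]
[0.4, -4.4, -0.3] [3.8, -0.0, 0.0]
[0.4, -4.4, 0.0] [3.8, -0.0, 0.0]
[0.4, -4.4, 0.3] [3.8, -0.0, 0.0]
[0.5, -4.4, 0.6] [3.8, -0.0, 0.0]
[0.4, -4.4, 0.9] [3.8, -0.0, 0.0]
[0.5, -4.3, 1.2] [3.8, -0.0, 0.0]
[0.4, -4.2, 1.5] [3.8, -0.0, 0.0]
[0.5, -4.1, 1.8] [3.8, -0.0, 0.0]
[0.4, -4.0, 2.0] [3.8, -0.0, 0.0]
```

```bash
python3 -m creep '[[0,-3.1,-3.2,3.8,0,0],[0,-3.3,-2.9,3.8,0,0],[0,-3.5,-2.7,3.8,0,0],[0,-3.7,-2.5,3.8,0,0],[0,-3.8,-2.2,3.8,0,0],[0,-4.0,-2.0,3.8,0,0],[0,-4.1,-1.7,3.8,0,0],[0,-4.2,-1.4,3.8,0,0],[0,-4.3,-1.1,3.8,0,0],[0,-4.4,-0.9,3.8,0,0]]' 0 60; python3 -c "
from h import *
report();plan((-155,0),100,12)"
```

```text
time: 1.1
tool_pos: [0.3763, 0.1775, 0.1992]
tool_rot: [176.7, 89.8, -147.9]
contact_force: [0.7, 0.2, 1.1]
grip_width: 0.001
t 1.1 tcpC [218.1 223. ] z 199.2 F [0.7 0.2 1.1] grip 0.001 j6 -19.7 tooldir [-0.002 -0.001 -1.   ] z [ 0.814  0.58  -0.003]
[0.8, -3.6, -0.4] [3.0, -0.0, 0.0]
[0.8, -3.6, -0.2] [3.0, -0.0, 0.0]
[0.8, -3.6, 0.0] [3.0, -0.0, 0.0]
[0.8, -3.6, 0.2] [3.0, -0.0, 0.0]
[0.8, -3.6, 0.4] [3.0, -0.0, 0.0]
[0.8, -3.6, 0.6] [3.0, -0.0, 0.0]
[0.9, -3.5, 0.8] [3.0, -0.0, 0.0]
[0.8, -3.5, 1.0] [3.0, -0.0, 0.0]
[0.9, -3.4, 1.2] [3.0, -0.0, 0.0]
[0.8, -3.4, 1.3] [3.0, -0.0, 0.0]
[0.9, -3.3, 1.5] [3.0, -0.0, 0.0]
[0.8, -3.2, 1.7] [3.0, -0.0, 0.0]
```

```bash
python3 -m creep '[[0.8,-3.6,-0.4,3,0,0],[0.8,-3.6,-0.2,3,0,0],[0.8,-3.6,0,3,0,0],[0.8,-3.6,0.2,3,0,0],[0.8,-3.6,0.4,3,0,0],[0.8,-3.6,0.6,3,0,0],[0.9,-3.5,0.8,3,0,0],[0.8,-3.5,1,3,0,0],[0.9,-3.4,1.2,3,0,0],[0.8,-3.4,1.3,3,0,0]]'; python3 -c "
from h import *
report();plan((-155,0),60,5)"
```

```text
time: 2.1
tool_pos: [0.5564, -0.1545, 0.1134]
tool_rot: [162.0, 89.8, 165.9]
contact_force: [0.1, 0.9, -0.6]
grip_width: -0.001
t 2.1 tcpC [-110.6   36.9] z 113.4 F [ 0.1  0.9 -0.6] grip -0.001 j6 -26.3 tooldir [-0.003  0.001 -1.   ] z [ 0.998  0.068 -0.003]
[1.1, -1.0, 0.7] [1.0, -0.0, -0.0]
[1.1, -0.9, 0.7] [1.0, -0.0, -0.0]
[1.0, -0.9, 0.7] [1.0, -0.0, -0.0]
[1.1, -0.9, 0.7] [1.0, -0.0, -0.0]
[1.0, -0.9, 0.7] [1.0, -0.0, -0.0]
```

```bash
python3 -m creep '[[1.1,-1,0.7,1,0,0],[1.1,-1,0.7,1,0,0],[1,-1,0.8,1,0,0],[1,-0.9,0.7,1,0,0],[0.9,-0.9,0.7,1,0,0],[0.3,0,0,0,0,0]]'
python3 - <<'E'
from h import *
from station import env
report((-157,0),36,-1)
for n in("top","side"):
    c=env.capture(n); im=c["img"]; x0,y0,x1,y1=(180,150,380,250) if n=="top" else (180,130,350,260)
    cv2.imwrite(f"pics/{n}1z.png",cv2.resize(im[y0:y1,x0:x1],None,fx=4,fy=4,interpolation=cv2.INTER_CUBIC))
E
```

```text
time: 2.7
tool_pos: [0.5961, -0.2054, 0.0532]
tool_rot: [161.6, 89.7, 160.1]
contact_force: [-0.2, 0.1, 0.4]
grip_width: -0.002
t 2.7 tcpC [-160.7   -3.8] z 53.2 F [-0.2  0.1  0.4] grip -0.002 j6 -23.7 tooldir [-0.005  0.002 -1.   ] z [ 1.    -0.027 -0.005]
shift cm [ 1.72  0.37 -0.37] turn [-0.5  -0.28 -0.09] rows>= 0.36
```

View pics/side1z.png

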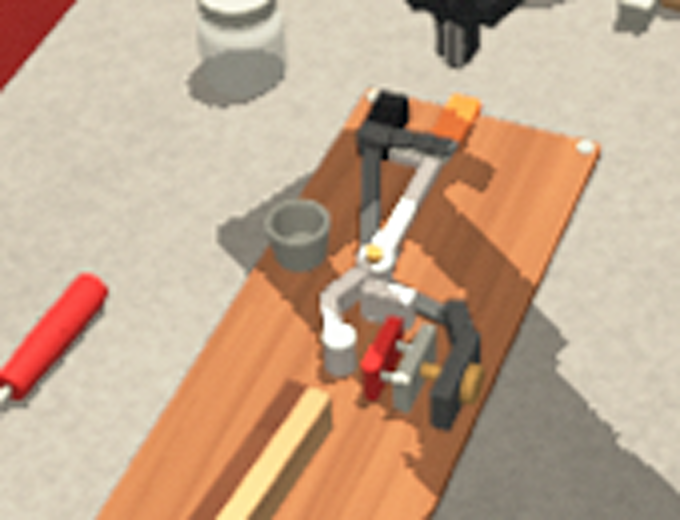

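Run:
```python
from h import *
c=load("side0.npz")
for X in ([.5961,-.2054,.0532],[*toW((-.155,0)),.036],[*toW((0,0)),.05],[*toW((-.190,.1)),.012],[*toW((.26,.1)),.012]): 
    p=proj(c,X); print(p.round(1),((p-[180,130])*4).round())
```

```text
[294.3 152.3] [457.  89.]
[294.8 158.4] [459. 114.]
[274.2 191.1] [377. 244.]
[331.2 165.2] [605. 141.]
[272.  293.3] [368. 653.]
```

View pics/top1z.png

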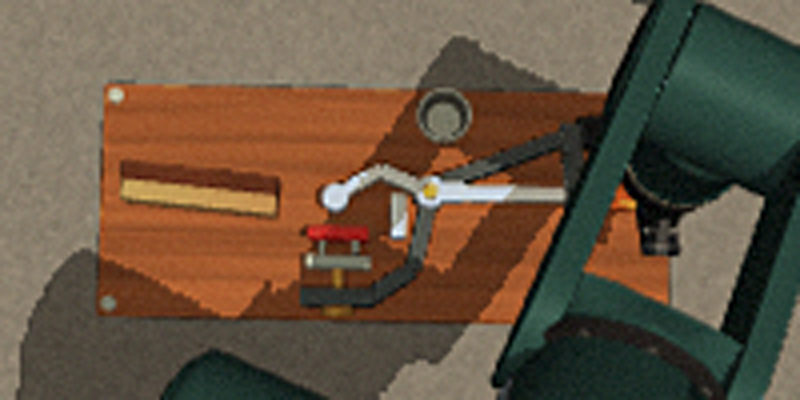

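Run:
```python
from h import *
from station import env
report((-157,0),36,-1)
c=env.capture("side"); im=c["img"]; x0,y0,x1,y1=265,110,335,175
s,p,R=state()
z=cv2.resize(im[y0:y1,x0:x1],None,fx=10,fy=9,interpolation=cv2.INTER_CUBIC)
q=proj(c,p); cv2.circle(z,(int((q[0]-x0+.5)*10),int((q[1]-y0+.5)*9)),3,(0,0,255),-1); cv2.imwrite("pics/s2.png",z)
c2=env.capture("top"); print(proj(c2,p))
d=c["range_z"]
# 3D points of finger region
for v in range(140,160,2):
  print(v,[ (np.round(1000*(c["R"].T@(np.linalg.inv(c["intrinsics"])@[u,v,1]*d[v,u]-c["t"]))).astype(int).tolist()) for u in (290,293,296)])
```

```text
t 2.8 tcpC [-159.5   -2.5] z 53.5 F [ 0.3  0.6 -0.2] grip 0.001 j6 -23.7 tooldir [-0.006  0.003 -1.   ] z [ 1.    -0.026 -0.006]
shift cm [ 1.75  0.24 -0.24] turn [-0.44 -0.37 -0.15] rows>= 0.36
[339.18738338 197.09916793]
140 [[606, -197, 101], [596, -194, 106], [589, -199, 103]]
142 [[606, -197, 94], [595, -192, 101], [589, -197, 98]]
144 [[642, -298, 1], [596, -193, 93], [588, -195, 93]]
146 [[640, -290, -1], [596, -194, 85], [621, -295, 1]]
148 [[636, -281, -1], [627, -283, 0], [619, -288, -2]]
150 [[632, -269, 2], [624, -273, 1], [614, -274, 3]]
152 [[629, -261, 1], [621, -267, -1], [612, -268, 0]]
154 [[626, -253, 0], [604, -218, 35], [595, -218, 37]]
156 [[619, -231, 12], [601, -210, 35], [592, -209, 37]]
158 [[606, -196, 36], [598, -199, 37], [591, -205, 34]]
```

View pics/s2.png

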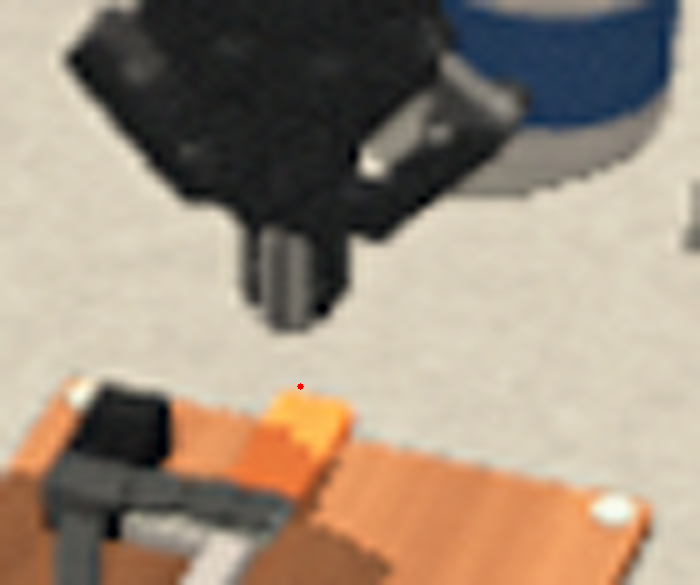

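```bash
python3 -m creep '[[0.9,0.2,-0.2,-0.4,-0.4,-0.1],[0.5,0,0,0,0,0],[0,0,0,0,0,0]]'; python3 -m creep '[[0.4,0,0,0,0,0],[0.2,0,0,0,0,0]]';  python3 -m creep '[[0.3,0,0,0,0,0],[0,0,0,0,0,0]]'; python3 -c "
from h import *
report((-157,0),36,-1)"
```

```text
time: 3.2
tool_pos: [0.5938, -0.2013, 0.0424]
tool_rot: [-9.6, 89.7, -10.6]
contact_force: [-0.8, -0.2, 0.5]
grip_width: -0.001
time: 3.4
tool_pos: [0.5945, -0.2013, 0.0373]
tool_rot: [-14.0, 89.6, -14.9]
contact_force: [0.0, -0.4, 0.3]
grip_width: 0.002
time: 3.6
tool_pos: [0.5947, -0.2014, 0.0341]
tool_rot: [-14.2, 89.6, -15.2]
contact_force: [0.1, 1.3, 0.1]
grip_width: 0.0
t 3.6 tcpC [-156.7   -2.3] z 34.1 F [0.1 1.3 0.1] grip 0.0 j6 -24.1 tooldir [ 0.006 -0.002 -1.   ] z [ 1.    -0.017  0.006]
shift cm [-0.19 -0.03 -0.23] turn [0.08 0.37 0.09] rows>= 0.06
```

```bash
cat >> h.py <<'E'
def look(name,tag,roi,f):
    from station import env
    c=env.capture(name); im=c["img"]; x0,y0,x1,y1=roi
    z=cv2.resize(im[y0:y1,x0:x1],None,fx=f,fy=f,interpolation=cv2.INTER_CUBIC)
    s,p,R=state(); q=proj(c,p); cv2.circle(z,(int((q[0]-x0+.5)*f),int((q[1]-y0+.5)*f)),2,(0,0,255),-1)
    cv2.imwrite(f"pics/{tag}.png",z); np.savez(f"{tag}.npz",**c); return c
def P3(c,u,v):
    return c["R"].T@(np.linalg.inv(c["intrinsics"])@[u,v,1]*c["range_z"][v,u]-c["t"])
E
python3 - <<'E'
from h import *
c=look("side","s3",(265,110,335,175),9)
for v in range(142,160,1): print(v,[np.round(1000*P3(c,u,v)).astype(int).tolist() for u in (290,293,296)])
E
```

```text
142 [[605, -194, 97], [595, -192, 100], [586, -188, 106]]
143 [[606, -198, 90], [594, -188, 100], [586, -191, 100]]
144 [[605, -195, 89], [593, -187, 98], [587, -193, 95]]
145 [[605, -193, 87], [595, -191, 91], [587, -192, 93]]
146 [[604, -193, 84], [595, -192, 87], [588, -197, 85]]
147 [[604, -193, 80], [595, -191, 84], [588, -196, 82]]
148 [[603, -188, 81], [595, -192, 79], [586, -192, 82]]
149 [[604, -191, 75], [596, -193, 75], [587, -193, 77]]
150 [[603, -189, 73], [595, -191, 73], [588, -196, 71]]
151 [[603, -188, 70], [595, -190, 70], [586, -191, 72]]
152 [[630, -263, 0], [595, -190, 67], [612, -269, -1]]
153 [[627, -255, 3], [606, -223, 33], [611, -264, 0]]
154 [[627, -255, -1], [603, -214, 38], [595, -218, 37]]
155 [[625, -250, -1], [603, -214, 34], [593, -213, 38]]
156 [[618, -229, 14], [599, -204, 40], [593, -211, 36]]
157 [[607, -201, 36], [600, -206, 34], [591, -207, 35]]
158 [[606, -198, 35], [598, -199, 37], [589, -201, 37]]
159 [[604, -192, 36], [597, -196, 35], [588, -197, 37]]
```

View pics/s3.png

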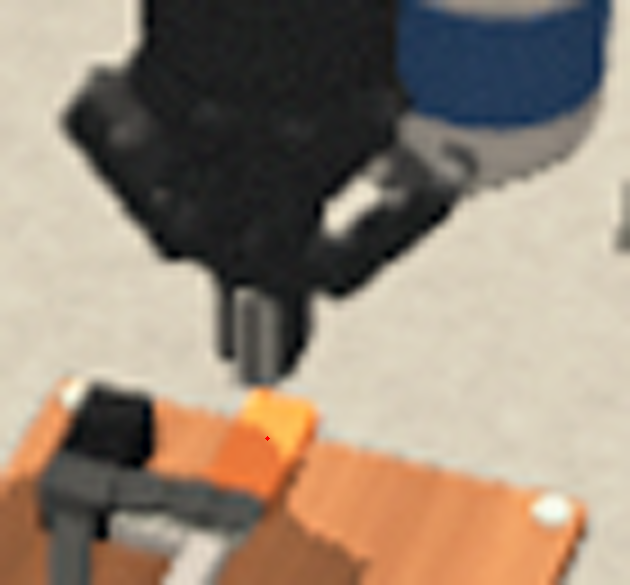

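```bash
python3 -m creep '[[1,0,-0.1,0,0,0],[0.8,0,-0.1,0,0,0],[0,0,0,0,0,0]]'; python3 -m creep '[[0.3,0,0,0,0,0],[0,0,0,0,0,0]]';  python3 -m creep '[[0.3,0,0,0,0,0],[0,0,0,0,0,0]]'; python3 -m creep '[[0.3,0,0,0,0,0],[0,0,0,0,0,0]]'; python3 -c "
from h import *
report((-157,0),0,-1)"
```

```text
time: 3.95
tool_pos: [0.5931, -0.2017, 0.0149]
tool_rot: [-15.4, 89.6, -16.4]
contact_force: [-0.1, 0.6, 0.9]
grip_width: 0.0
time: 4.15
tool_pos: [0.5925, -0.2015, 0.011]
tool_rot: [-13.5, 89.6, -14.4]
contact_force: [0.1, 0.2, 0.7]
grip_width: 0.003
time: 4.35
tool_pos: [0.5929, -0.2017, 0.0079]
tool_rot: [-14.7, 89.6, -15.6]
contact_force: [0.5, -0.1, 0.7]
grip_width: 0.0
time: 4.55
tool_pos: [0.5931, -0.2018, 0.0052]
tool_rot: [-16.0, 89.6, -16.9]
contact_force: [0.3, 0.8, 0.9]
grip_width: -0.002
t 4.55 tcpC [-157.2   -0.7] z 5.2 F [0.3 0.8 0.9] grip -0.002 j6 -24.2 tooldir [ 0.007 -0.002 -1.   ] z [ 1.    -0.017  0.007]
shift cm [ 0.52  0.02 -0.07] turn [0.07 0.4  0.11] rows>= 0.1
```

```bash
python3 -m creep '[[0.2,0,0,0,0,0],[0,0,0,0,0,0]]';  python3 -m creep '[[0.2,0,0,0,0,0],[0,0,0,0,0,0]]'; python3 -m creep '[[0.2,0,0,0,0,0],[0,0,0,0,0,0]]'; python3 -c "
from h import *
report((-157,0),0,-1); look('side','s4',(265,110,335,175),9)"
```

```text
time: 4.75
tool_pos: [0.5931, -0.2018, 0.0032]
tool_rot: [-16.4, 89.6, -17.3]
contact_force: [-1.1, -0.4, 3.1]
grip_width: 0.001
time: 4.95
tool_pos: [0.5932, -0.2018, 0.001]
tool_rot: [-16.4, 89.6, -17.4]
contact_force: [-1.0, -0.8, -0.1]
grip_width: 0.003
time: 5.15
tool_pos: [0.5932, -0.2018, -0.0013]
tool_rot: [-15.6, 89.6, -16.6]
contact_force: [0.8, 0.2, -1.0]
grip_width: 0.0
t 5.15 tcpC [-157.2   -0.8] z -1.3 F [ 0.8  0.2 -1. ] grip 0.0 j6 -24.2 tooldir [ 0.007 -0.002 -1.   ] z [ 1.    -0.017  0.007]
shift cm [-0.13  0.02 -0.08] turn [0.07 0.41 0.11] rows>= 0.05
```

View pics/s4.png

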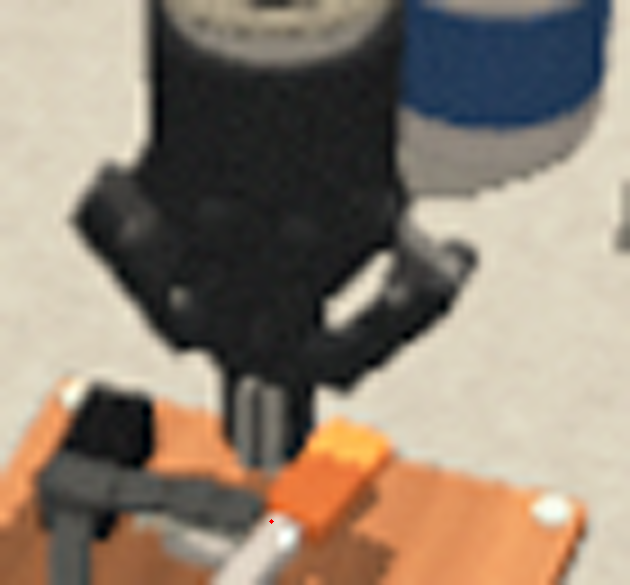

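Run:
```python
from h import *
c=look('side','s5',(225,130,335,230),7); t=look('top','t5',(250,170,370,230),6)
c=load('s5.npz')
for n,cc,R in(("side",c,(280,145,320,180)),("top",t,(310,180,360,225))):
    for b in blob(cc,(12,190,150),(20,255,255),R,.036)[:2]: print(n,b)
s,p,R=state();print(s["contact_force"],s["torque"])
for v in range(150,175,2): print(v,[np.round(1000*P3(c,u,v)).astype(int).tolist() for u in (290,293,296,300,305)])
```

```text
[-0.15062957 -0.14393365 -0.025191  ] [ 0.04164647 -0.04777347 -0.05644563]
150 [[603, -189, 73], [597, -196, 69], [587, -192, 74], [573, -186, 83], [559, -189, 84]]
152 [[606, -196, 59], [595, -192, 65], [584, -186, 73], [599, -268, 3], [586, -277, 0]]
154 [[604, -193, 55], [595, -191, 59], [587, -194, 59], [598, -263, 0], [582, -265, 3]]
156 [[604, -191, 48], [595, -192, 50], [587, -194, 51], [594, -252, 3], [581, -262, -2]]
158 [[606, -197, 36], [594, -189, 45], [588, -196, 42], [579, -208, 34], [567, -217, 31]]
160 [[613, -216, 11], [595, -192, 35], [587, -195, 36], [577, -200, 34], [564, -206, 33]]
162 [[609, -205, 13], [601, -207, 13], [585, -190, 32], [574, -193, 33], [561, -200, 31]]
164 [[594, -162, 46], [598, -199, 14], [582, -179, 35], [571, -182, 36], [566, -214, 10]]
166 [[590, -153, 47], [583, -158, 45], [580, -174, 32], [569, -176, 34], [562, -204, 13]]
168 [[588, -148, 45], [584, -162, 34], [577, -165, 34], [568, -174, 29], [560, -195, 12]]
170 [[588, -147, 37], [582, -154, 34], [574, -158, 32], [571, -183, 12], [558, -190, 10]]
172 [[587, -143, 35], [579, -146, 34], [574, -157, 26], [568, -175, 12], [555, -181, 11]]
174 [[584, -136, 33], [577, -140, 33], [575, -161, 14], [566, -168, 11], [552, -171, 13]]
```

View pics/s5.png

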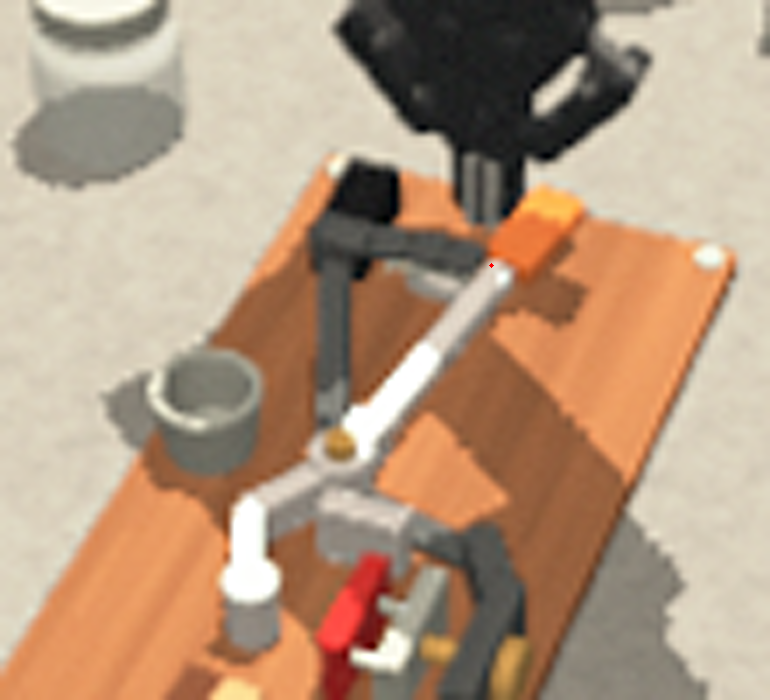

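View pics/t5.png

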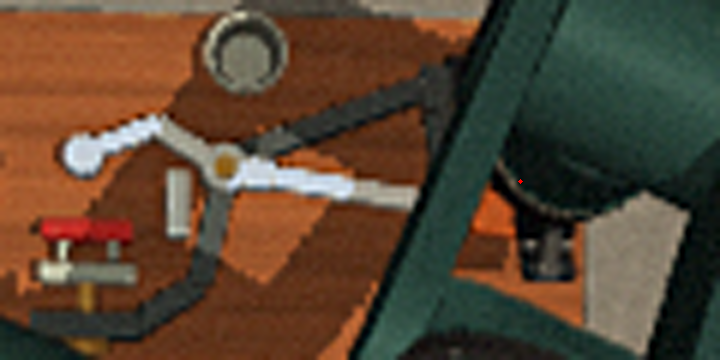

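```bash
python3 -m creep '[[-1.3,0,0,0,0.4,0],[0,0.2,-2.4,0,0,0],[0,0,0,0,0,0]]'; python3 -c "
from h import *
report((-155.5,25),4,-1)"
```

```text
time: 5.6
tool_pos: [0.5688, -0.1993, 0.0121]
tool_rot: [-95.0, 89.9, -96.0]
contact_force: [-0.4, 0.5, -1.4]
grip_width: -0.0
t 5.6 tcpC [-155.1   23.6] z 12.1 F [-0.4  0.5 -1.4] grip -0.0 j6 -24.8 tooldir [-0.    -0.002 -1.   ] z [ 1.    -0.017 -0.   ]
shift cm [ 0.81 -0.04 -0.14] turn [ 0.09 -0.01  0.12] rows>= 0.16
```

```bash
python3 -m creep '[[0.8,0,-0.1,0,0,0],[0.4,0,0,0,0,0],[0.4,0.1,-0.8,0,0,0],[0,0.3,-1.3,0,0,0],[0,0.4,-1.3,0,0,0],[0,0.2,-0.4,0,0,0],[0,0,0,0,0,0]]'
python3 - <<'E'
from h import *
report()
c=look('side','s6',(225,130,335,230),7)
E
```

```text
time: 6.3
tool_pos: [0.5389, -0.193, -0.0016]
tool_rot: [-30.0, 88.9, -31.0]
contact_force: [-2.0, 0.9, 5.7]
grip_width: -0.001
t 6.3 tcpC [-149.3   53.7] z -1.6 F [-2.   0.9  5.7] grip -0.001 j6 -25.5 tooldir [ 0.016 -0.01  -1.   ] z [ 1.    -0.017  0.016]
```

View pics/s6.png

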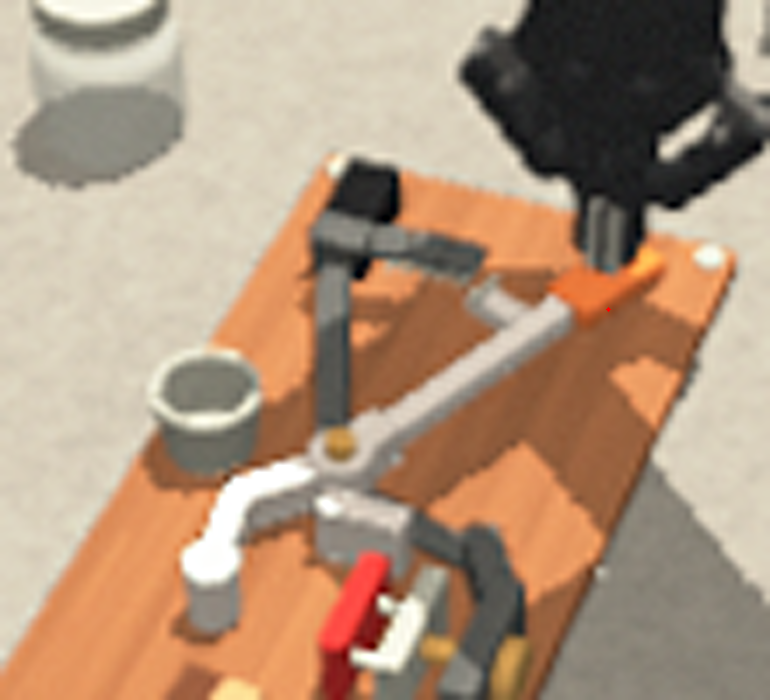

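```bash
python3 -m creep '[[0,0.2,-0.6,0,0.9,-0.5],[-0.5,0,-0.2,0,0,0],[-3,0,0,0,0,0],[-4.5,1.5,0,0,0,0],[-3,2,0,0,0,0]]'
python3 - <<'E'
from h import *
report()
c=look('side','s7',(180,120,350,300),3.5); t=look('top','t7',(180,150,380,250),4)
E
```

```text
time: 6.85
tool_pos: [0.533, -0.1553, 0.1065]
tool_rot: [-92.0, 89.0, -93.1]
contact_force: [1.0, 0.4, -0.5]
grip_width: -0.005
t 6.85 tcpC [-111.7   60.3] z 106.5 F [ 1.   0.4 -0.5] grip -0.005 j6 -21.0 tooldir [-0.001 -0.017 -1.   ] z [ 1.    -0.02  -0.001]
```

View pics/s7.png

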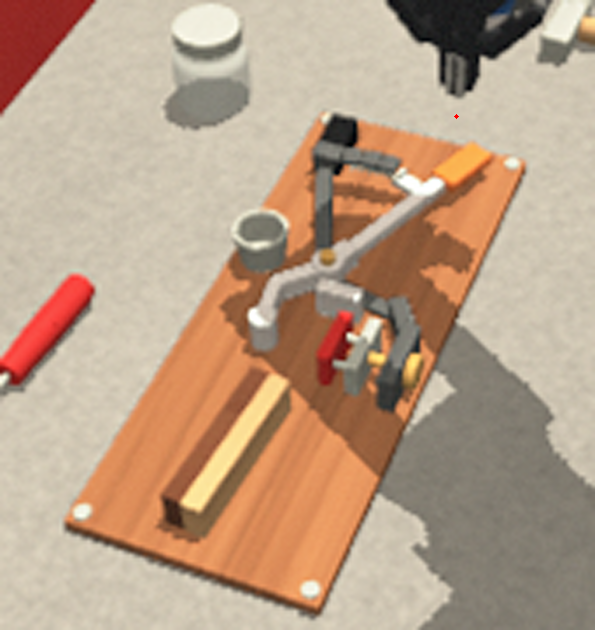

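View pics/t7.png

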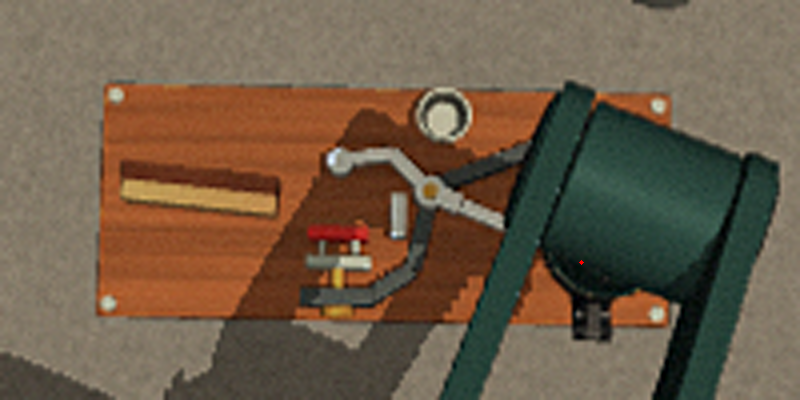

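```bash
python3 - <<'E'
from h import *
t=load("t7.npz"); c=load("s7.npz")
print("nose",toC(ray(t,(180+340/4-.5,150+160/4-.5),.047))*1000)
for b in blob(c,(12,190,120),(22,255,255),(295,155,325,180),.036)[:2]: print("paddle side",b, "ang",np.arctan2(b[1][1],-b[1][0]))
E
python3 -c "
from h import *
report((212,-3),80,-1,np.radians(-5.2)); plan((212,-3),85,12,-1,np.radians(-5.2))"
```

```text
nose [ 70.12396755 -22.75008284]
t 6.95 tcpC [-110.5   58.4] z 108.4 F [ 0.8 -0.7 -0.2] grip 0.001 j6 -21.0 tooldir [ 0.004 -0.018 -1.   ] z [ 1.    -0.017  0.004]
shift cm [ 2.28 32.29  6.17] turn [5.26 0.29 1.03] rows>= 6.59
[0.1, 2.7, 0.5] [0.4, 0.0, 0.1]
[0.2, 2.7, 0.5] [0.4, 0.0, 0.1]
[0.2, 2.7, 0.5] [0.4, 0.0, 0.1]
[0.2, 2.7, 0.5] [0.4, 0.0, 0.1]
[0.2, 2.7, 0.4] [0.4, 0.0, 0.1]
[0.2, 2.7, 0.4] [0.4, 0.0, 0.1]
[0.2, 2.7, 0.4] [0.4, 0.0, 0.1]
[0.1, 2.7, 0.4] [0.4, 0.0, 0.1]
[0.2, 2.7, 0.4] [0.4, 0.0, 0.1]
[0.2, 2.7, 0.3] [0.4, 0.0, 0.1]
[0.1, 2.7, 0.3] [0.4, 0.0, 0.1]
[0.2, 2.8, 0.3] [0.4, 0.0, 0.1]
```

```bash
python3 -m creep '[[0.2,4,0.8,0.6,0.1,0.1],[0.2,4,0.8,0.6,0,0.1],[0.2,4,0.8,0.6,0,0.2],[0.2,4,0.7,0.6,0,0.1],[0.2,4,0.7,0.6,0,0.1],[0.2,4,0.7,0.6,0,0.1],[0.3,4,0.6,0.6,0.1,0.2],[0.3,4.2,0.5,0.6,0,0.1]]' 5.5 40; python3 -c "
from h import *
report((213,-3.5),40,-1,np.radians(-5.2))"
```

```text
time: 7.75
tool_pos: [0.611, 0.1672, 0.0782]
tool_rot: [-118.7, 89.8, -125.0]
contact_force: [1.3, -0.8, -0.3]
grip_width: 0.648
t 7.75 tcpC [212.  -11.8] z 78.2 F [ 1.3 -0.8 -0.3] grip 0.648 j6 15.6 tooldir [-0.002 -0.003 -1.   ] z [ 0.994 -0.11  -0.002]
shift cm [ 3.82  0.03 -0.83] turn [-0.09 -0.11  0.2 ] rows>= 0.78
```

```bash
python3 -m creep '[[2,0,-0.4,0,0,0.2],[1.9,0,-0.4,0,0,0],[0,0,0,0,0,0]]'
python3 - <<'E'
from h import *
report((213,-3.5),-12,-1,np.radians(-5.2))
c=look('side','s8',(190,150,300,250),7); t=look('top','t8',(180,150,280,225),8)
E
```

```text
time: 8.05
tool_pos: [0.6036, 0.1742, 0.0337]
tool_rot: [150.6, 89.8, 144.7]
contact_force: [-0.8, -0.1, 0.2]
grip_width: 0.644
t 8.05 tcpC [219.   -4.3] z 33.7 F [-0.8 -0.1  0.2] grip 0.644 j6 15.5 tooldir [-0.003  0.002 -1.   ] z [ 0.995 -0.103 -0.003]
shift cm [ 4.57 -0.61 -0.02] turn [ 0.32 -0.18 -0.1 ] rows>= 0.92
```

View pics/s8.png

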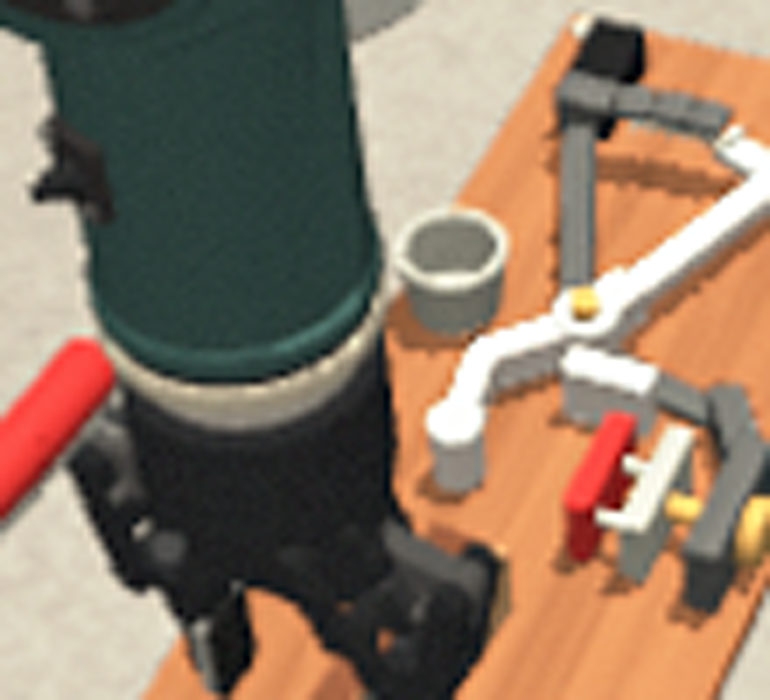

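View pics/t8.png

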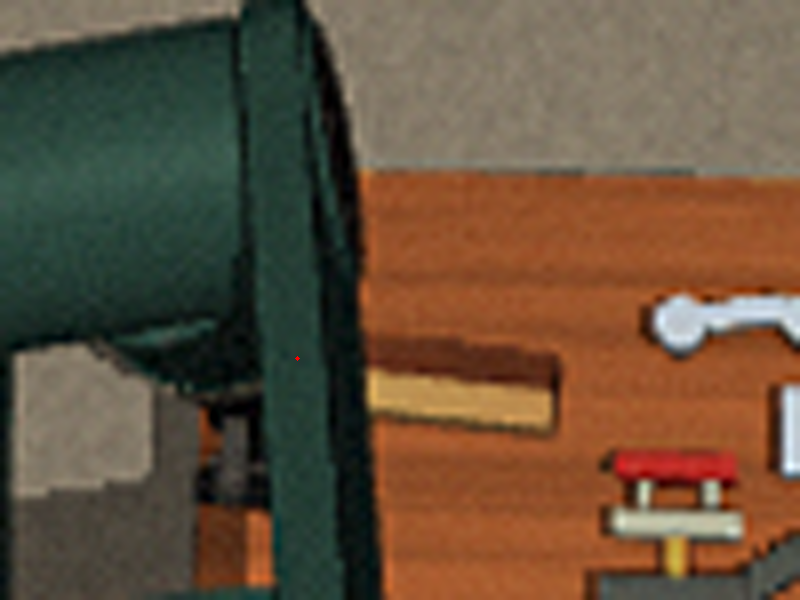

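```bash
python3 -m creep '[[1.2,-0.6,0,0,0,0],[1.2,0,0,0,0,0],[1,0,0,0,0,0],[0.5,0,0,0,0,0],[0,0,0,0,0,0]]'
python3 - <<'E'
from h import *
report((213,-3.5),-12,-1,np.radians(-5.2))
c=look('side','s9',(190,170,300,270),7)
for u in range(208,262,4):
    q=[P3(c,u,v)*1000 for v in range(225,262,3)]
    print(u,[(int(x[0]),int(x[1]),int(x[2])) for x in q][::2])
E
```

```text
time: 8.65
tool_pos: [0.6077, 0.1652, -0.0044]
tool_rot: [36.1, 89.7, 29.9]
contact_force: [0.1, 0.2, 0.1]
grip_width: 0.645
t 8.65 tcpC [210.1  -8.6] z -4.4 F [0.1 0.2 0.1] grip 0.645 j6 14.9 tooldir [ 0.005  0.003 -1.   ] z [ 0.994 -0.107  0.004]
shift cm [ 0.76  0.24 -0.54] turn [ 0.1   0.25 -0.18] rows>= 0.19
208 [(663, 169, 126), (666, 170, 106), (670, 170, 82), (704, 133, 0), (695, 149, 0), (682, 172, 10), (673, 188, 11)]
212 [(656, 164, 124), (660, 164, 101), (658, 171, 89), (694, 130, 0), (681, 152, 9), (673, 168, 9), (665, 183, 9)]
216 [(619, 201, 181), (625, 198, 156), (654, 162, 80), (649, 175, 75), (671, 150, 11), (663, 166, 11), (654, 183, 14)]
220 [(608, 203, 187), (612, 202, 166), (632, 179, 110), (638, 175, 81), (643, 173, 54), (653, 164, 13), (646, 178, 11)]
224 [(600, 201, 189), (603, 202, 170), (623, 177, 112), (637, 161, 64), (636, 167, 49), (637, 171, 30), (637, 176, 12)]
228 [(593, 199, 189), (595, 200, 170), (614, 175, 113), (649, 127, 16), (635, 153, 32), (635, 158, 13), (616, 190, 42)]
232 [(586, 195, 188), (587, 198, 171), (598, 184, 131), (642, 122, 13), (6
[... 177 characters left out ...]
 182, 177), (576, 185, 161), (581, 180, 133), (586, 177, 106), (583, 185, 97), (596, 167, 45), (591, 179, 39)]
244 [(571, 174, 169), (573, 174, 150), (572, 180, 137), (581, 168, 97), (577, 178, 91), (577, 182, 74), (581, 180, 45)]
248 [(628, 56, 13), (569, 165, 141), (566, 174, 132), (575, 161, 91), (573, 168, 79), (568, 179, 73), (572, 177, 46)]
252 [(605, 78, 47), (599, 92, 43), (558, 170, 131), (553, 183, 129), (554, 183, 107), (557, 182, 82), (576, 152, 10)]
256 [(609, 49, 12), (590, 89, 43), (551, 167, 130), (544, 182, 132), (544, 184, 113), (551, 175, 77), (566, 150, 13)]
260 [(600, 45, 11), (580, 87, 45), (543, 163, 129), (542, 168, 114), (571, 114, 11), (565, 129, 9), (557, 147, 12)]
```

View pics/s9.png

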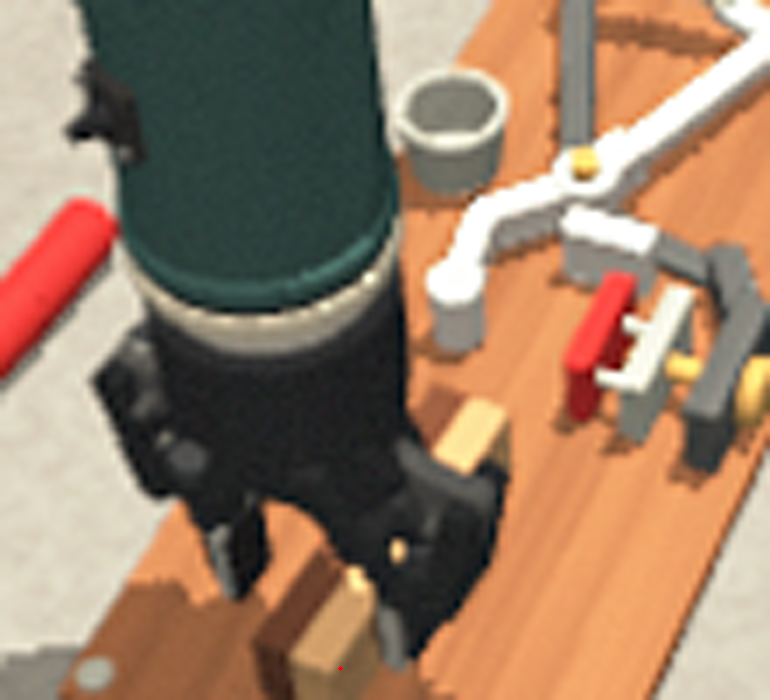

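```bash
python3 -m creep '[[0.5,0.2,-0.5,0,0.3,-0.2],[0.4,0,0,0,0,0],[0,0,0,0,0,0]]'; python3 -m creep '[[0,0,0,0,0,0],[0,0,0,0,0,0],[0,0,0,0,0,0],[0,0,0,0,0,0],[0,0,0,0,0,0]]' 2 40
python3 - <<'E'
from h import *
report((213,-3.5),-12,-1,np.radians(-5.2))
c=look('side','s10',(190,170,300,270),7)
E
```

```text
time: 9.0
tool_pos: [0.6034, 0.1684, -0.0129]
tool_rot: [-16.3, 90.0, -22.5]
contact_force: [-0.5, 0.6, 0.5]
grip_width: 0.648
time: 9.5
tool_pos: [0.6037, 0.1688, -0.0123]
tool_rot: [9.5, 89.9, 3.4]
contact_force: [0.3, 0.4, -1.8]
grip_width: 0.345
t 9.5 tcpC [213.5  -4.6] z -12.3 F [ 0.3  0.4 -1.8] grip 0.345 j6 15.4 tooldir [ 0.001  0.    -1.   ] z [ 0.994 -0.106  0.001]
shift cm [-0.03 -0.06 -0.1 ] turn [ 0.13  0.08 -0.01] rows>= 0.03
```

View pics/s10.png

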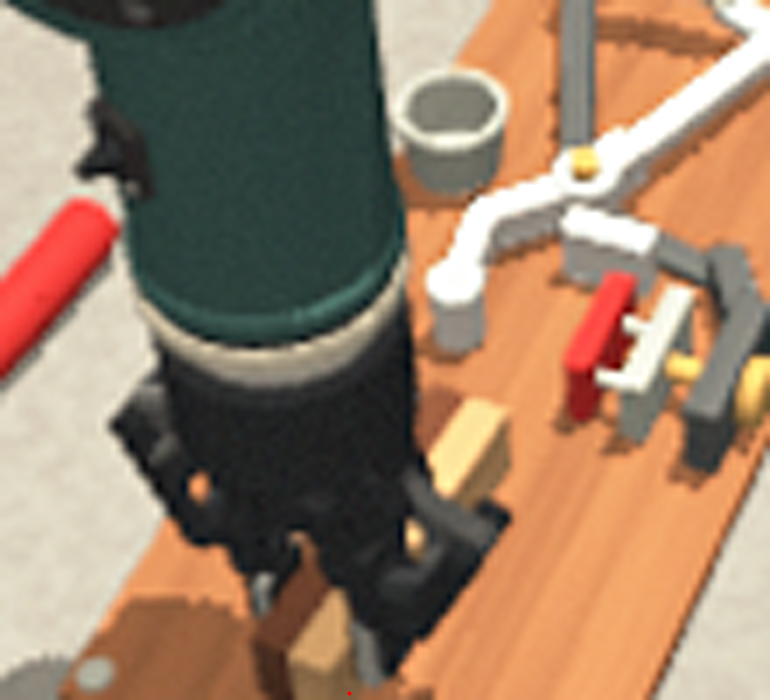

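Run:
```python
from h import *
for f in("top0.npz","t7.npz","t8.npz"):
    t=load(f); hsv=t["img"].astype(np.float32)
    ys=np.arange(15,50,1.); out=[]
    for y in ys:
        P=[proj(t,[*toW((x/1000,y/1000)),.044]) for x in range(56,86,2)]
        m=np.array(P,np.float32)
        v=cv2.remap(hsv,m[:,0][None],m[:,1][None],cv2.INTER_LINEAR)[0].mean(0); out.append(v)
    o=np.array(out); print(f); print([(int(y),*v.astype(int)) for y,v in zip(ys,o)])
# also 3D from top/side depth of red
for f in("s9.npz","s7.npz"):
    c=load(f); hsv=cv2.cvtColor(c["img"],cv2.COLOR_BGR2HSV)
    m=(cv2.inRange(hsv,(0,200,90),(6,255,255))>0); m[:, :265]=0; m[:,300:]=0; m[:195]=0; m[:245]&=True; m[245:]=0
    P=np.array([ [*(toC(P3(c,u,v))*1000),P3(c,u,v)[2]*1000] for v,u in zip(*np.nonzero(m))])
    P=P[P[:,2]<60]; top=P[P[:,2]>40]; low=P[(P[:,2]<38)&(P[:,2]>15)]
    print(f,len(P),"top y",np.percentile(top[:,1],[5,25,50,75,95]).round(1),"low x,y",np.median(low,0).round(1),np.percentile(low[:,1],[10,50,90]).round(1), "x",np.percentile(low[:,0],[5,95]))
```

```text
top0.npz
[(15, np.int64(73), np.int64(89), np.int64(118)), (16, np.int64(59), np.int64(78), np.int64(114)), (17, np.int64(51), np.int64(75), np.int64(119)), (18, np.int64(43), np.int64(71), np.int64(125)), (19, np.int64(35), np.int64(69), np.int64(130)), (20, np.int64(36), np.int64(70), np.int64(133)), (21, np.int64(36), np.int64(72), np.int64(136)), (22, np.int64(36), np.int64(73), np.int64(139)), (23, np.int64(37), np.int64(75), np.int64(139)), (24, np.int64(37), np.int64(76), np.int64(139)), (25, np.int64(37), np.int64(77), np.int64(138)), (26, np.int64(35), np.int64(68), np.int64(135)), (27, np.int64(32), np.int64(58), np.int64(131)), (28, np.int64(29), np.int64(48), np.int64(128)), (29, np.int64(29), np.int64(43), np.int64(137)), (30, np.int64(29), np.int64(39), np.int64(147)), (31, np.int64(29), np.int64(35), np.int64(157)), (32, np.int64(30), np.int64(36), np.int64(162)), (33, np.int64(31), np.int64(37), np.int64(166)), (34, np.int64(33), np.int64(39), np.int64(170)), (35, np.int64(30), np.int64(36), np.int64(163)), (36, np.int64(25), np.int64(30), np.int64(150)), (37, np.int6
[... 3582 characters left out ...]
 np.int64(57), np.int64(107)), (41, np.int64(54), np.int64(69), np.int64(104)), (42, np.int64(59), np.int64(80), np.int64(116)), (43, np.int64(65), np.int64(92), np.int64(128)), (44, np.int64(68), np.int64(100), np.int64(137)), (45, np.int64(68), np.int64(101), np.int64(142)), (46, np.int64(68), np.int64(101), np.int64(146)), (47, np.int64(66), np.int64(99), np.int64(145)), (48, np.int64(63), np.int64(92), np.int64(131)), (49, np.int64(60), np.int64(85), np.int64(116))]
s9.npz 36 top y [31.3 32.5 33.7 34.9 35.5] low x,y [76.  35.  27.7] [33.1 35.  35.5] x [57.87990153 95.26042375]
s7.npz 70 top y [29.1 30.3 32.6 34.7 35.8] low x,y [86.2 34.8 25.3] [32.6 34.8 35.7] x [57.38661123 94.99708614]
```

```bash
python3 -c "
from h import *
plan((192,9),-8,5,-1,0)"
```

```text
[-0.1, -0.5, -0.2] [-1.0, 0.0, -0.0]
[-0.1, -0.4, -0.2] [-1.0, 0.0, -0.0]
[-0.1, -0.4, -0.3] [-1.0, 0.0, -0.0]
[-0.1, -0.5, -0.3] [-1.0, 0.0, -0.0]
[-0.0, -0.4, -0.2] [-1.0, 0.0, -0.0]
```

```bash
python3 -m creep '[[-0.4,0,0,0,0,0],[0,-0.5,-0.3,-1,0,0],[0,-0.4,-0.3,-1,0,0],[0,-0.4,-0.3,-1,0,0],[0,-0.5,-0.3,-1,0,0],[0,-0.4,-0.2,-1,0,0],[0,0,0,0,0,0]]'
python3 - <<'E'
from h import *
report((128,9),-9,-1,0)
c=look('side','s11',(190,170,300,270),7); t=look('top','t11',(180,150,300,240),6)
B=(203,170,275,215)
print("light",blob(t,(12,60,140),(24,190,255),B,.048)); print("dark",blob(t,(0,60,20),(12,255,105),B,.048)[:1])
E
```

```text
time: 10.25
tool_pos: [0.586, 0.1454, -0.0081]
tool_rot: [-46.8, 90.0, -47.5]
contact_force: [-0.3, -0.2, -1.3]
grip_width: 0.339
t 10.25 tcpC [189.9  12.7] z -8.1 F [-0.3 -0.2 -1.3] grip 0.339 j6 8.1 tooldir [ 0. -0. -1.] z [ 1.    -0.011  0.   ]
shift cm [ 0.09 -6.19  0.33] turn [0.39 0.01 0.02] rows>= 1.24
light [(71.5, array([123.6,  20.4]), array([95.2, 13.6]), array([150.8,  27. ]), ((122.98432922363281, 20.266023635864258), (55.42740249633789, 12.371747970581055), 1.0862702131271362))]
dark [(77.5, array([231.6,  43.5]), array([205.1,  19.6]), array([250.9,  56.6]), ((227.35025024414062, 39.20671081542969), (37.12522506713867, 45.4296875), 87.22311401367188))]
```

View pics/t11.png

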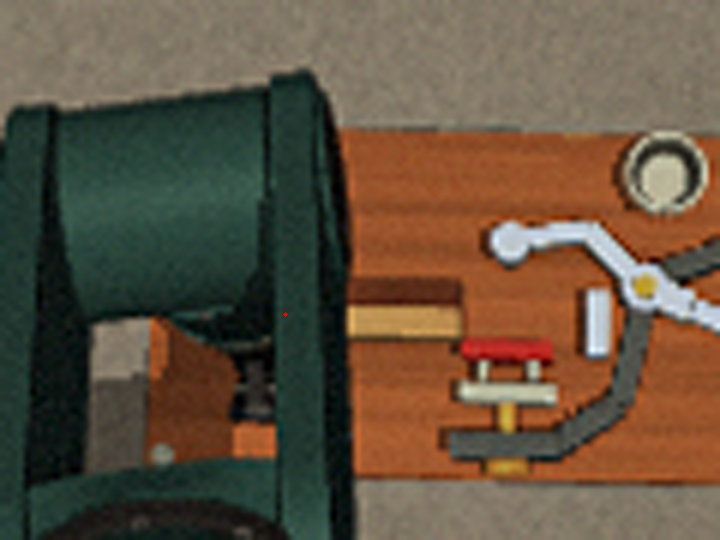

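View pics/s11.png

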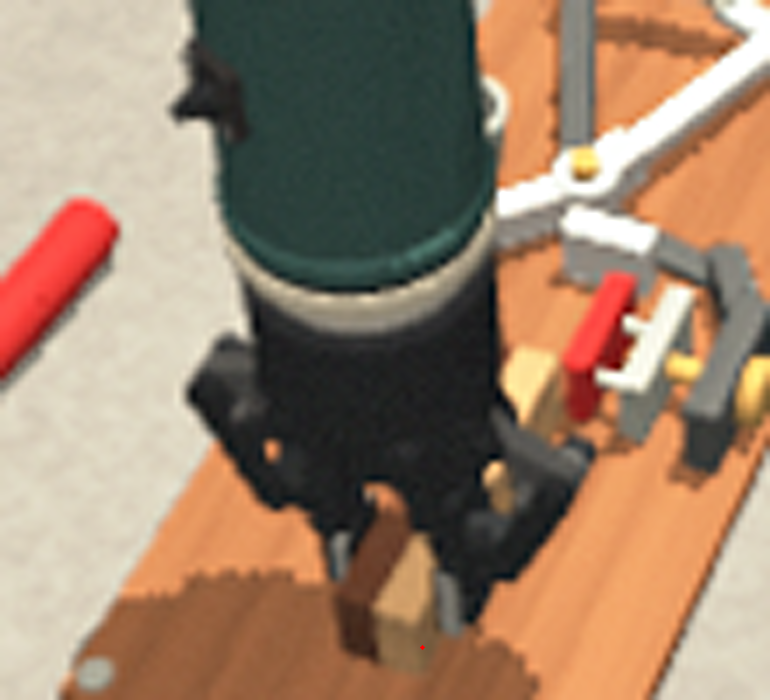

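```bash
python3 -m creep '[[0,0,0.4,0.4,0,0],[0,-1.5,0,0,0,0],[0,-1.5,0,0,0,0],[0,-1.5,0,0,0,0],[0,-1,0,0,0,0],[0,0,0,0,0,0]]'; python3 -c "
from h import *
report((125,8.5),-12,-1,0)
t=look('top','t12',(180,150,300,240),6)"
```

```text
time: 10.95
tool_pos: [0.5909, 0.0858, -0.008]
tool_rot: [-8.3, 89.9, -9.5]
contact_force: [-1.0, -0.1, -1.2]
grip_width: 0.346
t 10.95 tcpC [130.4   6.7] z -8.0 F [-1.  -0.1 -1.2] grip 0.346 j6 2.8 tooldir [ 0.002 -0.    -1.   ] z [ 1.    -0.02   0.002]
shift cm [ 0.4  -0.54 -0.18] turn [-0.1   0.13  0.02] rows>= 0.14
```

View pics/t12.png

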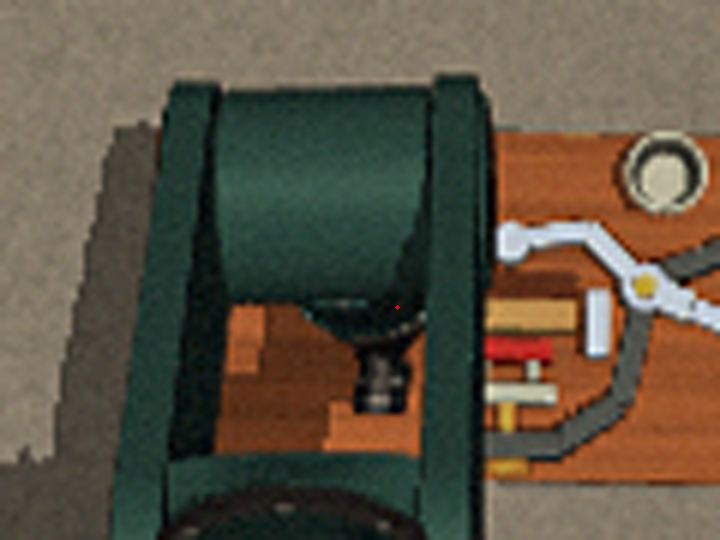

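```bash
python3 -m creep '[[0.3,0,-0.1,0,0,0],[0.1,-0.2,-0.1,0,0,0],[0,0,0,0,0,0]]'; python3 -m creep '[[0,-0.2,0,0,0,0],[0,0,0,0,0,0]]';python3 -m creep '[[0,-0.15,0,0,0,0],[0,0,0,0,0,0]]'; python3 -c "
from h import *
report((125,8.5),-12,-1,0)"
```

```text
time: 11.3
tool_pos: [0.5885, 0.0847, -0.0123]
tool_rot: [8.5, 89.9, 7.3]
contact_force: [0.4, 0.3, -1.3]
grip_width: 0.345
time: 11.5
tool_pos: [0.5883, 0.0833, -0.0125]
tool_rot: [13.4, 89.9, 12.3]
contact_force: [0.8, -0.1, -0.7]
grip_width: 0.348
time: 11.7
tool_pos: [0.5883, 0.0821, -0.0124]
tool_rot: [13.3, 89.9, 12.3]
contact_force: [0.2, 0.2, -0.5]
grip_width: 0.345
t 11.7 tcpC [126.6   9.3] z -12.4 F [ 0.2  0.2 -0.5] grip 0.345 j6 2.3 tooldir [ 0.002  0.    -1.   ] z [ 1.    -0.018  0.002]
shift cm [-0.04 -0.16  0.08] turn [-0.01  0.11 -0.03] rows>= 0.04
```

```bash
for i in 1 2 3; do python3 -m creep '[[0,-0.15,0,0,0,0],[0,0,0,0,0,0]]'|grep -E "pos|force"; done; python3 -c "
from h import *
report((125,8.5),-12,-1,0)"
```

```text
tool_pos: [0.5884, 0.0808, -0.0124]
contact_force: [0.1, 0.3, -1.2]
tool_pos: [0.5885, 0.0811, -0.0122]
contact_force: [0.5, 0.2, -0.8]
tool_pos: [0.5886, 0.0811, -0.0121]
contact_force: [0.0, -0.5, -1.7]
t 12.3 tcpC [125.6   8.9] z -12.1 F [ 0.  -0.5 -1.7] grip 0.345 j6 1.8 tooldir [ 0.003  0.006 -1.   ] z [ 1.    -0.02   0.003]
shift cm [-0.01 -0.06  0.04] turn [-0.12  0.17 -0.33] rows>= 0.05
```

```bash
python3 -m creep '[[0,-0.3,0,0,0,0]]'|grep -E "pos|force"; python3 -m creep '[[0,-0.1,0,0,0,0]]'|grep -E "pos|force";  python3 - <<'E'
from h import *
report((125,8.5),-12,-1,0)
c=look('side','s13',(225,180,315,260),8); t=look('top','t13',(200,150,300,225),7)
E
```

```text
tool_pos: [0.5888, 0.081, -0.0119]
contact_force: [0.1, 25.1, 1.4]
tool_pos: [0.589, 0.0813, -0.0117]
contact_force: [-1.0, 2.8, 0.2]
t 12.5 tcpC [125.8   8.6] z -11.7 F [-1.   2.8  0.2] grip 0.34 j6 1.4 tooldir [ 0.004  0.012 -1.   ] z [ 1.    -0.023  0.004]
shift cm [ 0.03 -0.08  0.01] turn [-0.26  0.23 -0.69] rows>= 0.09
```

View pics/s13.png

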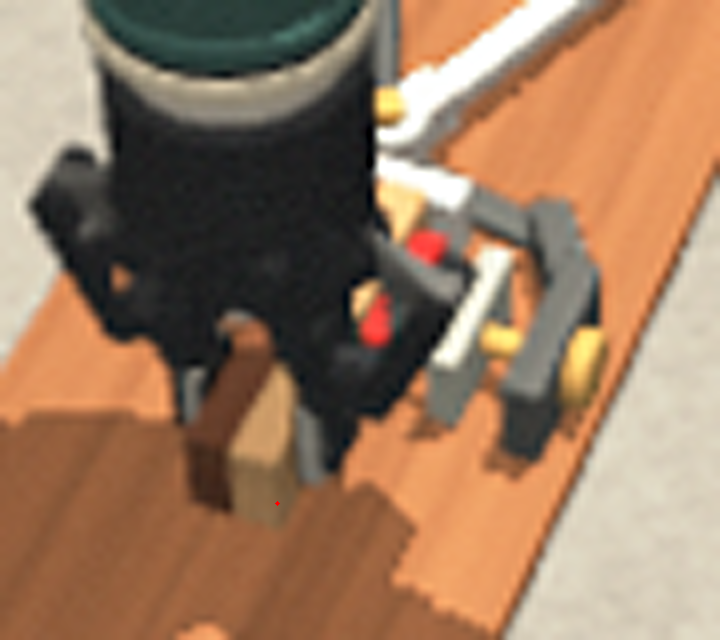

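View pics/t13.png

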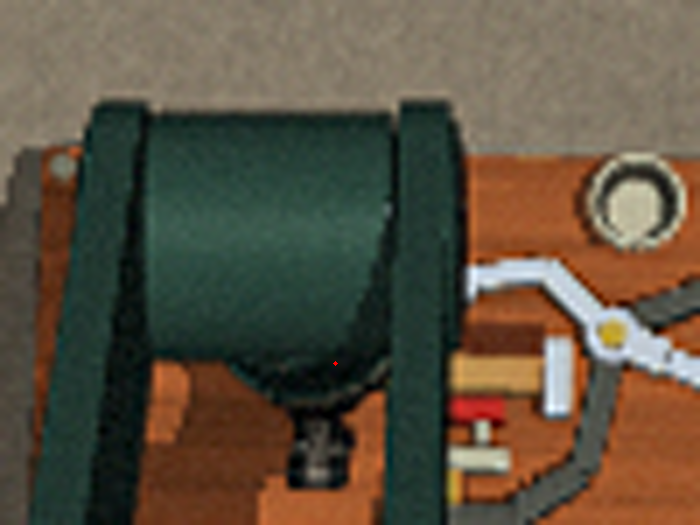

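```bash
python3 -m creep '[[0,0,0,0,0,0],[0,0,0,0,0,0],[0,0,0,0,0,0],[0,0,0,0,0,0]]' 6 40;  python3 -m creep '[[-2,0,0,0,0,0],[-3,0,0,0,0,0],[-4,0,0,0,0,0],[-1,-4,-1,0,0,0.7],[0,-4.5,-1,0,0,0]]' 0;python3 - <<'E'
from h import *
report((-140,95),40,-1,0)
c=look('side','s14',(200,150,330,270),6); t=look('top','t14',(180,150,330,240),5)
B=(203,165,290,212)
print("light",blob(t,(12,60,140),(24,190,255),B,.044)); print("dark",blob(t,(0,60,20),(12,255,105),B,.044)[:2])
E
```

```text
time: 13.0
tool_pos: [0.5893, 0.0799, -0.0114]
tool_rot: [65.6, 89.4, 64.3]
contact_force: [0.1, 0.8, -0.2]
grip_width: 0.702
time: 13.5
tool_pos: [0.5679, -0.0047, 0.09]
tool_rot: [78.3, 88.7, 77.5]
contact_force: [-0.4, -1.1, -0.3]
grip_width: -0.003
t 13.5 tcpC [39.4 28.1] z 90.0 F [-0.4 -1.1 -0.3] grip -0.003 j6 -8.3 tooldir [ 0.005  0.022 -1.   ] z [ 1.    -0.015  0.004]
shift cm [  4.58 -18.03  -6.76] turn [ 0.16  0.25 -1.24] rows>= 3.96
light [(16.0, array([139.7,  18.2]), array([129.4,  11. ]), array([148.2,  23.4]), ((138.7529754638672, 17.02249526977539), (18.577068328857422, 12.410783767700195), 1.086050271987915))]
dark [(796.0, array([172. , -15.3]), array([118.9, -79.1]), array([224.3,  46.5]), ((166.79385375976562, -8.674278259277344), (138.53155517578125, 82.43115997314453), 73.43365478515625))]
```

View pics/s14.png

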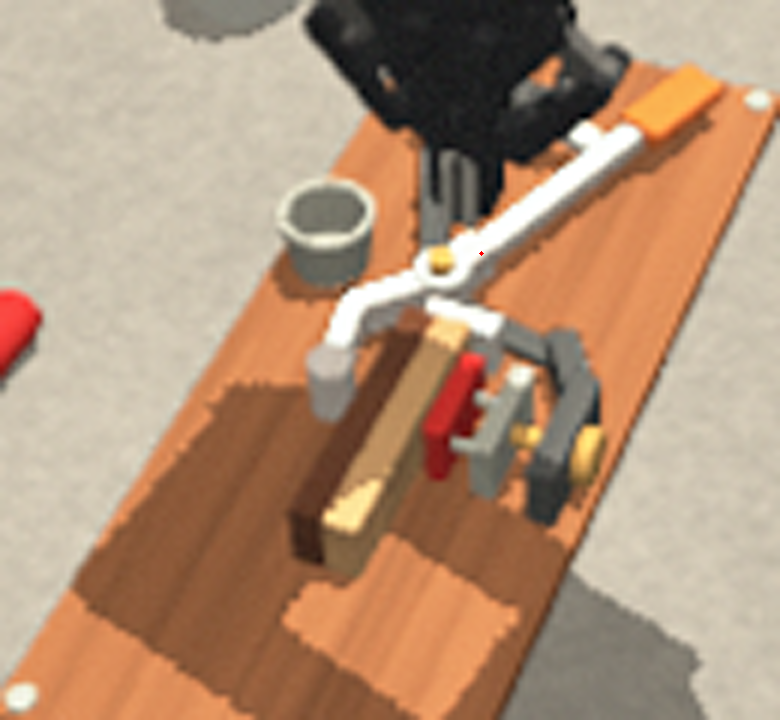

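View pics/t14.png

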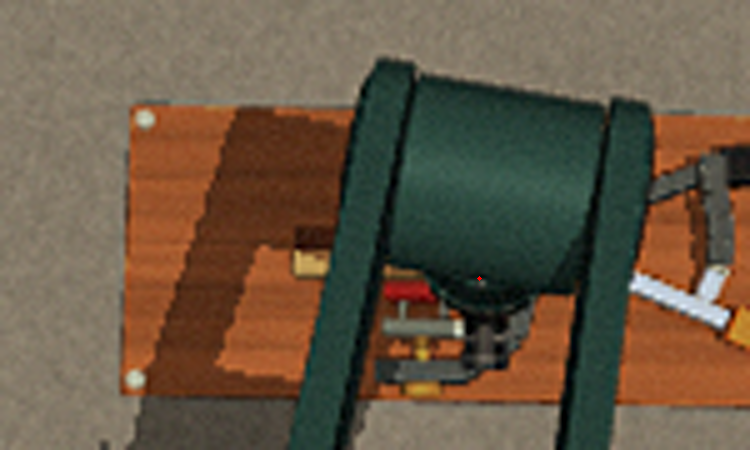

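```bash
python3 -c "
from h import *
plan((-131,100),50,6,-1,np.radians(-12))"
```

```text
[0.6, -2.8, -1.2] [2.0, -0.0, -0.2]
[0.6, -2.8, -1.1] [2.0, -0.0, -0.2]
[0.6, -2.9, -1.0] [2.0, -0.0, -0.2]
[0.6, -2.9, -0.8] [2.0, -0.0, -0.2]
[0.6, -2.9, -0.8] [2.0, -0.0, -0.2]
[0.7, -2.9, -0.6] [2.0, -0.0, -0.2]
```

```bash
python3 -m creep '[[0.4,-2.8,-1.2,2,0,-0.2],[0.6,-2.8,-1.1,2,0,-0.2],[0.6,-2.9,-1,2,0,-0.2],[0.6,-2.9,-0.8,2,0,-0.2],[0.6,-2.9,-0.8,2,0,-0.2],[0.7,-2.9,-0.6,2,0,-0.2],[0,0,0,0,0,0]]'; python3 -c "
from h import *
report((-131,98),-11,-1,np.radians(-12))"
```

```text
time: 14.3
tool_pos: [0.4912, -0.1788, 0.0505]
tool_rot: [-21.0, 89.9, -34.9]
contact_force: [0.4, -0.3, 1.0]
grip_width: 0.001
t 14.3 tcpC [-136.1  101.6] z 50.5 F [ 0.4 -0.3  1. ] grip 0.001 j6 -13.7 tooldir [ 0.002 -0.001 -1.   ] z [ 0.971 -0.24   0.002]
shift cm [6.15 0.58 0.23] turn [-0.83  0.14  0.05] rows>= 1.24
```

```bash
python3 -m creep '[[2,0.3,0.1,0,0,0],[2,0.2,0.1,0,0,0],[1.5,0,0,0,0,0],[0.5,0,0,0,0,0],[0,0,0,0,0,0]]'; python3 -c "
from h import *
report((-131,96),-11,-1,np.radians(-12))
look('side','s15',(265,120,345,190),9)"
```

```text
time: 14.8
tool_pos: [0.4967, -0.173, -0.0108]
tool_rot: [-1.0, 89.8, -15.0]
contact_force: [-0.1, -0.5, 0.2]
grip_width: 0.0
t 14.8 tcpC [-130.2   96.2] z -10.8 F [-0.1 -0.5  0.2] grip 0.0 j6 -12.9 tooldir [ 0.004 -0.001 -1.   ] z [ 0.97  -0.241  0.004]
shift cm [ 0.02 -0.07  0.04] turn [-0.92  0.23  0.01] rows>= 0.11
```

View pics/s15.png

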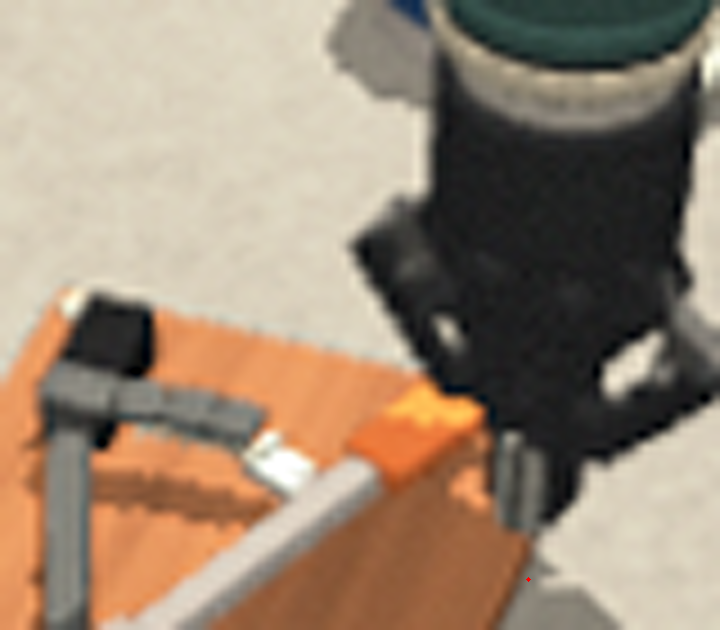

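```bash
cat >> h.py <<'E'
def jest(d=26.):
    s,p,R=state(); c=toC(p)*1000; a=np.arctan2(c[1],-c[0]); r=np.hypot(*c); phi=a-np.arcsin(d/r)
    n=np.array([np.sin(phi),np.cos(phi)]); Fc=np.array([s["contact_force"][:2]@ex,s["contact_force"][:2]@ey])
    print("tcpC",c.round(1),"z",round(p[2]*1000,1),"rho",round(np.sqrt(r*r-d*d),1),"j",round(.38-phi,3),"Fn",round(Fc@n,1),"Ft",round(Fc@[n[1],-n[0]],1),"Fz",round(s["contact_force"][2],1),"t",round(s["time"],2),"d(j=0)",round(r*np.sin(a-.38),1))
def arc(j,d,rho=157):
    # shift to reach the finger centre for joint j
    phi=.38-j; u=np.array([-np.cos(phi),np.sin(phi)]); n=np.array([np.sin(phi),np.cos(phi)]); q=rho*u+d*n
    s,p,R=state(); w=toW(q/1000); print("to j",j,"shift",(R.T@(np.array([w[0],w[1],-.011])-p)*100).round(2))
E
python3 -m creep '[[0,-0.1,0.4,0,0,0],[0,-0.1,0.3,0,0,0]]'|grep -E "force"; python3 -c "
from h import *
jest()"
python3 -m creep '[[0,-0.05,0.25,0,0,0]]'|grep -E "force"; python3 -c "
from h import *
jest()"
python3 -m creep '[[0,-0.05,0.2,0,0,0]]'|grep -E "force"; python3 -c "
from h import *
jest()"
python3 -m creep '[[0,-0.05,0.2,0,0,0]]'|grep -E "force"; python3 -c "
from h import *
jest()"
```

```text
contact_force: [0.2, -0.1, -0.7]
tcpC [-133.6   88.7] z -9.2 rho 158.2 j -0.044 Fn -0.2 Ft 0.0 Fz -0.7 t 15.05 d(j=0) 32.9
contact_force: [0.3, -0.2, 0.4]
tcpC [-135.    85.5] z -8.5 rho 157.7 j -0.021 Fn -0.3 Ft -0.0 Fz 0.4 t 15.15 d(j=0) 29.3
contact_force: [-0.4, 0.2, -0.3]
tcpC [-136.4   82.7] z -7.9 rho 157.4 j -0.002 Fn 0.4 Ft -0.0 Fz -0.3 t 15.25 d(j=0) 26.3
contact_force: [-2.3, 1.1, -1.0]
tcpC [-137.4   80.8] z -7.7 rho 157.2 j 0.012 Fn 2.6 Ft 0.2 Fz -1.0 t 15.35 d(j=0) 24.1
```

```bash
for i in 1 2 3 4; do python3 -m creep '[[0.05,-0.05,0.3,0,0,0]]' >/dev/null; python3 -c "
from h import *
jest(24.3)"; done
```

```text
tcpC [-138.2   78.9] z -8.2 rho 157.2 j 0.015 Fn 3.6 Ft -1.1 Fz 2.1 t 15.45 d(j=0) 22.0
tcpC [-138.8   77.7] z -9.0 rho 157.2 j 0.023 Fn 5.2 Ft -0.7 Fz 1.6 t 15.55 d(j=0) 20.6
tcpC [-139.3   76.5] z -9.9 rho 157.1 j 0.031 Fn 5.8 Ft 0.0 Fz 2.4 t 15.65 d(j=0) 19.4
tcpC [-139.8   75.5] z -10.9 rho 157.0 j 0.038 Fn 5.2 Ft 0.1 Fz 1.5 t 15.75 d(j=0) 18.3
```

```bash
for i in 1 2 3 4 5 6; do python3 -m creep '[[-0.02,-0.05,0.4,0,0,0]]' >/dev/null; python3 -c "
from h import *
jest(24.3)"; done
```

```text
tcpC [-140.2   74.4] z -11.5 rho 156.8 j 0.046 Fn 8.2 Ft -1.7 Fz 1.9 t 15.85 d(j=0) 17.1
tcpC [-140.6   73.4] z -12.1 rho 156.7 j 0.053 Fn 7.1 Ft -1.6 Fz 1.7 t 15.95 d(j=0) 16.0
tcpC [-141.4   71.2] z -12.6 rho 156.4 j 0.067 Fn 3.7 Ft -0.4 Fz 1.4 t 16.05 d(j=0) 13.7
tcpC [-142.6   67.9] z -12.7 rho 156.1 j 0.09 Fn 5.2 Ft -0.5 Fz 0.7 t 16.15 d(j=0) 10.1
tcpC [-143.    66.6] z -13.3 rho 155.9 j 0.099 Fn 9.9 Ft -1.4 Fz -0.5 t 16.25 d(j=0) 8.8
tcpC [-143.2   65.9] z -14.1 rho 155.8 j 0.104 Fn 9.2 Ft -0.8 Fz 1.1 t 16.35 d(j=0) 8.0
```

```bash
for i in 1 2 3; do python3 -m creep '[[-0.12,-0.05,0.4,0,0,0]]' >/dev/null; python3 -c "
from h import *
jest(24.3)"; done
```

```text
tcpC [-143.4   65.4] z -14.2 rho 155.7 j 0.107 Fn 8.7 Ft -1.7 Fz -3.5 t 16.45 d(j=0) 7.5
tcpC [-143.4   65.4] z -14.4 rho 155.7 j 0.107 Fn 8.8 Ft -1.2 Fz 0.2 t 16.55 d(j=0) 7.5
tcpC [-143.4   65.6] z -14.5 rho 155.8 j 0.105 Fn 9.3 Ft -1.8 Fz -0.1 t 16.65 d(j=0) 7.8
```

```bash
for i in 1 2 ; do python3 -m creep '[[-0.3,-0.1,0.5,0,0,0]]' >/dev/null; python3 -c "
from h import *
jest(24.3)"; done
python3 - <<'E'
from h import *
report()
look('side','s16',(200,130,345,260),5.5)
E
```

```text
tcpC [-143.6   65.2] z -13.3 rho 155.9 j 0.108 Fn 10.6 Ft -1.2 Fz -2.8 t 16.75 d(j=0) 7.3
tcpC [-143.6   65.4] z -12.1 rho 155.9 j 0.107 Fn 11.0 Ft -0.3 Fz -2.6 t 16.85 d(j=0) 7.4
t 16.85 tcpC [-143.6   65.4] z -12.1 F [-10.7   2.8  -2.6] grip 0.001 j6 -12.4 tooldir [-0.069  0.029 -0.997] z [ 0.969 -0.237 -0.073]
```

View pics/s16.png

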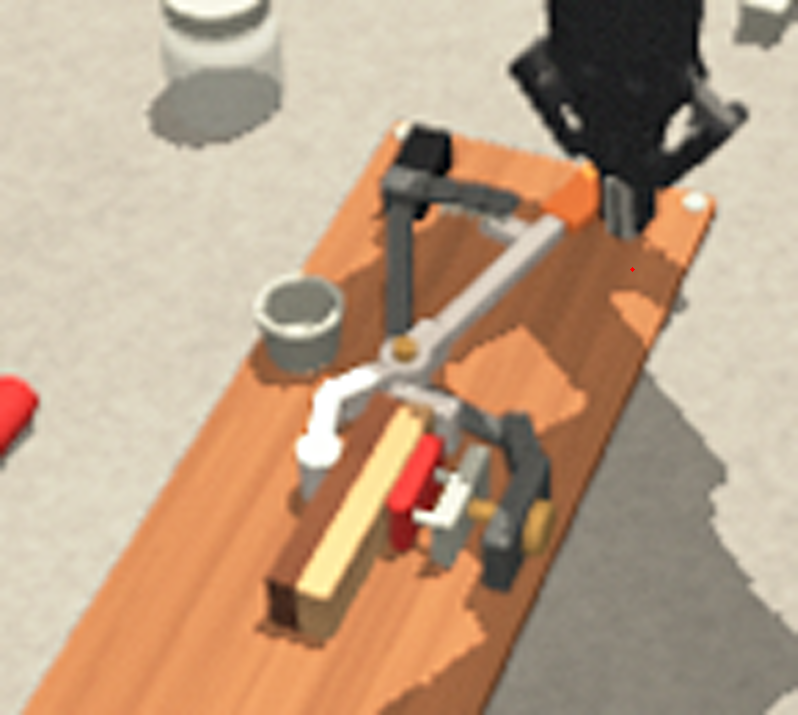

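```bash
cat >> h.py <<'E'
def jest(d=24.3,back=.040,ang=-12):
    s,p,R=state(); q=p-back*R[:,0]; c=toC(q)*1000; a=np.arctan2(c[1],-c[0]); r=np.hypot(*c); phi=a-np.arcsin(d/r)
    n=np.array([np.sin(phi),np.cos(phi)]); Fc=np.array([s["contact_force"][:2]@ex,s["contact_force"][:2]@ey])
    rv=Ro.from_matrix(R.T@targetR(-1,np.radians(ang))).as_rotvec(degrees=True)
    print("C",c.round(1),"tipz",round((p-.031*R[:,0])[2]*1000,1),"rho",round(np.sqrt(r*r-d*d),1),"j",round(.38-phi,3),"Fn",round(Fc@n,1),"Ft",round(Fc@[n[1],-n[0]],1),"Fz",round(s["contact_force"][2],1),"t",round(s["time"],2),"turn",rv.round(1))
E
python3 -c "
from h import *
jest()"
```

```text
C [-144.8   62.5] tipz 18.9 rho 155.9 j 0.127 Fn 10.3 Ft 0.7 Fz -1.3 t 16.9 turn [-0.7 -4.2 -0.7]
```

```bash
for i in 1 2 ; do python3 -m creep '[[0,-0.1,0.7,0,-2,-0.4]]' >/dev/null; python3 -c "
from h import *
jest()"; done
```

```text
C [-146.5   58. ] tipz 17.7 rho 155.7 j 0.158 Fn 1.0 Ft 0.4 Fz -0.1 t 17.0 turn [-0.7 -2.4 -0.3]
C [-147.4   55.3] tipz 16.4 rho 155.5 j 0.176 Fn 11.1 Ft -0.1 Fz -0.9 t 17.1 turn [-0.7 -0.7  0.1]
```

Run:
```python
from h import *
look('side','s17',(230,180,310,250),9.5)
jest()
```

```text
C [-147.2   55.5] tipz 16.2 rho 155.4 j 0.174 Fn 5.1 Ft 0.2 Fz -1.9 t 17.15 turn [-0.7 -0.6  0.1]
```

View pics/s17.png

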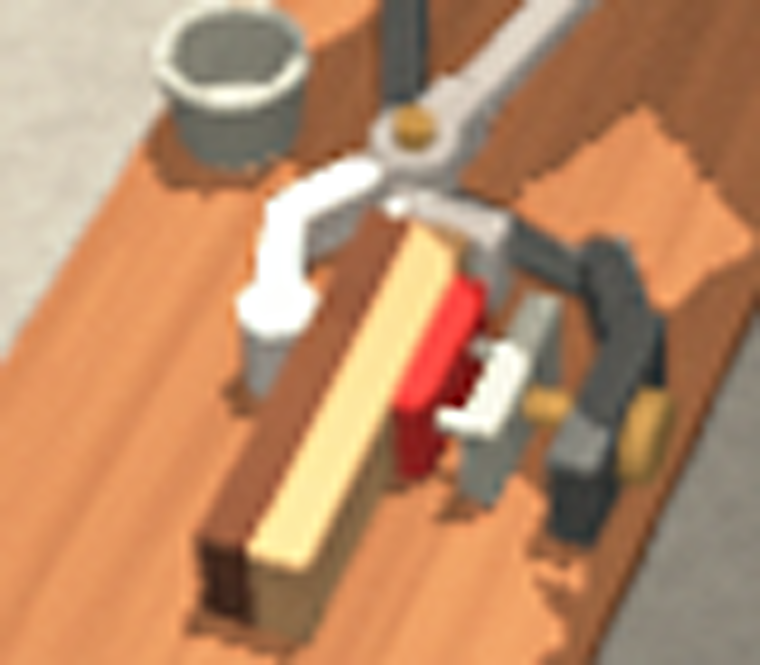

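```bash
for i in 1 2 3; do python3 -m creep '[[-0.2,-0.1,0.5,0,-1,0]]' >/dev/null; python3 -c "
from h import *
jest()"; done
```

```text
C [-147.4   55.2] tipz 16.6 rho 155.5 j 0.177 Fn 10.3 Ft 0.9 Fz -4.0 t 17.25 turn [-0.7 -0.  -0. ]
C [-147.5   55.2] tipz 17.0 rho 155.6 j 0.177 Fn 9.9 Ft 1.4 Fz -3.3 t 17.35 turn [-0.7  0.5 -0.1]
C [-147.6   55.2] tipz 17.4 rho 155.7 j 0.177 Fn 9.6 Ft 1.1 Fz -3.1 t 17.45 turn [-0.6  1.1 -0.2]
```

```bash
python3 -m creep '[[-0.1,-0.1,0.7,0,0,0]]' >/dev/null; python3 -c "
from h import *
jest()";python3 -m creep '[[-0.1,-0.1,0.7,0,0,0]]' >/dev/null; python3 -c "
from h import *
jest()"
```

```text
C [-147.9   54.2] tipz 16.9 rho 155.6 j 0.184 Fn 13.2 Ft -0.9 Fz -0.3 t 17.55 turn [-0.6  0.4 -0.3]
C [-148.2   53.2] tipz 16.2 rho 155.6 j 0.19 Fn 12.7 Ft 0.5 Fz -0.2 t 17.65 turn [-0.6 -0.2 -0.4]
```

```bash
python3 -m creep '[[-0.1,-0.1,0.6,0,0,0]]' >/dev/null; python3 -c "
from h import *
jest()";python3 -m creep '[[-0.1,-0.05,0.3,0,0,0]]' >/dev/null; python3 -c "
from h import *
jest()"
```

```text
C [-148.4   52.5] tipz 15.6 rho 155.5 j 0.195 Fn 9.9 Ft 0.5 Fz 1.2 t 17.75 turn [-0.5 -0.9 -0.5]
C [-148.4   52.6] tipz 15.5 rho 155.5 j 0.194 Fn 5.2 Ft 0.3 Fz 0.0 t 17.85 turn [-0.5 -1.2 -0.6]
```

```bash
python3 -m creep '[[-0.2,0,-0.1,0,-1,-0.5],[-0.1,0,-0.1,0,0,0]]' >/dev/null; python3 -c "
from h import *
jest()"; for i in 1 2 3 4; do python3 -m creep '[[0,0.05,-0.2,0,0,0]]' >/dev/null; python3 -c "
from h import *
jest()"; done
```

```text
C [-147.3   55.9] tipz 17.6 rho 155.7 j 0.172 Fn 1.6 Ft 0.9 Fz -0.3 t 18.05 turn [-0.5 -0.4 -0.1]
C [-147.    56.2] tipz 18.1 rho 155.5 j 0.17 Fn 0.3 Ft -0.5 Fz -0.5 t 18.15 turn [-0.5 -0.2 -0.1]
C [-146.7   56.5] tipz 18.6 rho 155.3 j 0.168 Fn -0.6 Ft -0.8 Fz 0.4 t 18.25 turn [-0.5  0.  -0. ]
C [-146.2   57. ] tipz 19.0 rho 155.1 j 0.164 Fn 0.6 Ft -0.1 Fz 0.4 t 18.35 turn [-0.5  0.1 -0. ]
C [-145.7   58. ] tipz 19.4 rho 154.9 j 0.157 Fn -0.1 Ft 1.0 Fz 0.5 t 18.45 turn [-0.5  0.3  0. ]
```

Run:
```python
from h import *
c=look('side','s18',(230,180,310,250),9.5); t=look('top','t18',(240,175,300,235),10)
jest()
def prof(t,x0,x1,z,ch):
    im=t["img"].astype(np.float32); ys=np.arange(-30,60,.5); o=[]
    for y in ys:
        m=np.array([proj(t,[*toW((x/1000,y/1000)),z]) for x in np.arange(x0,x1,2)],np.float32)
        o.append(cv2.remap(im,m[:,0][None],m[:,1][None],cv2.INTER_LINEAR)[0].mean(0))
    return ys,np.array(o)
for f in("top0.npz","t8.npz","t18.npz"):
    ys,o=prof(load(f),58,84,.044,0)
    red=np.clip(o[:,2]-1.8*o[:,1],0,None); red[(ys<18)|(ys>48)]=0; print(f,"red centroid",(red*ys).sum()/red.sum().round(2))
```

```text
C [-145.4   58.6] tipz 19.3 rho 154.9 j 0.153 Fn -0.7 Ft -0.3 Fz 0.2 t 18.55 turn [-0.5  0.2 -0. ]
top0.npz red centroid 33.148505786638154
t8.npz red centroid 33.309706365661825
t18.npz red centroid 35.926804137117664
```

View pics/t18.png

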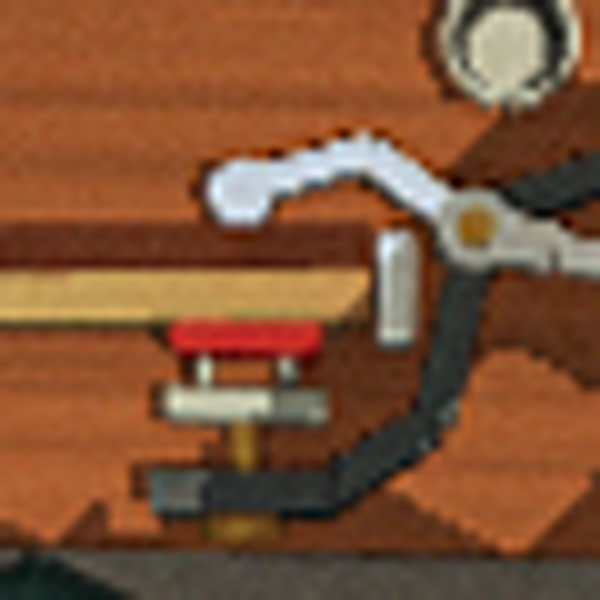

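View pics/s18.png

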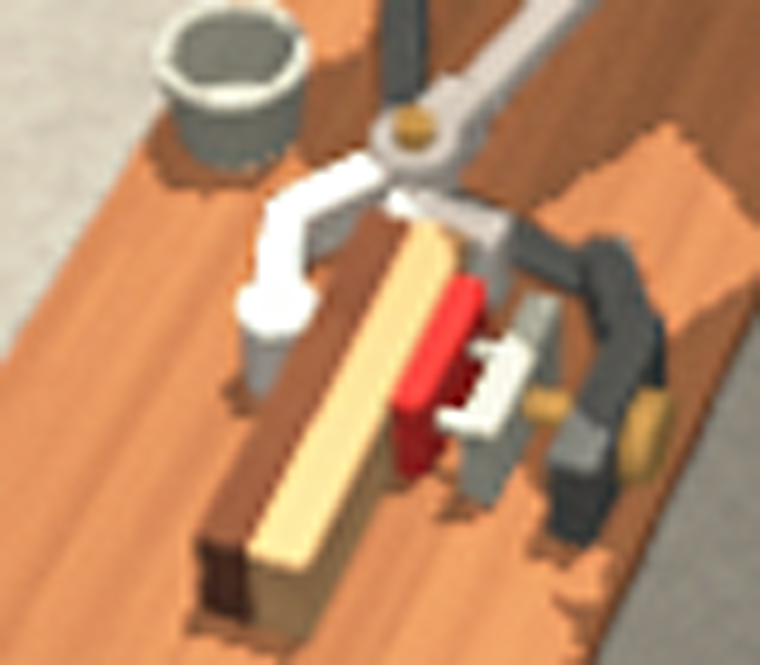

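Run:
```python
from h import *
from station import env
caps=[env.capture("top") for _ in range(6)]
t=dict(caps[0]); t["img"]=np.mean([c["img"].astype(np.float32) for c in caps],0); np.savez("t18avg.npz",**t)
def prof(t,x0,x1,z):
    im=t["img"].astype(np.float32); ys=np.arange(20,60,1.); o=[]
    for y in ys:
        m=np.array([proj(t,[*toW((x/1000,y/1000)),z]) for x in np.arange(x0,x1,1)],np.float32)
        o.append(cv2.remap(im,m[:,0][None],m[:,1][None],cv2.INTER_LINEAR)[0].mean(0))
    return ys,np.array(o)
for f in("top0.npz","t8.npz","t11.npz","t18avg.npz"):
    ys,o=prof(load(f),65,78,.044)
    print(f); print(" ".join(f"{int(y)}:{int(b)},{int(g)},{int(r)}" for y,(b,g,r) in zip(ys,o)))
```

```text
top0.npz
20:35,67,124 21:35,69,131 22:34,72,138 23:35,74,138 24:36,76,138 25:37,77,138 26:35,68,135 27:32,58,132 28:30,47,130 29:29,43,138 30:29,39,147 31:29,35,157 32:30,36,163 33:32,38,167 34:33,41,172 35:31,37,163 36:27,32,148 37:22,26,133 38:18,21,114 39:14,17,92 40:10,12,70 41:11,18,67 42:16,33,84 43:22,49,101 44:25,59,115 45:26,62,122 46:27,64,130 47:29,66,131 48:33,64,118 49:37,62,105 50:46,67,99 51:74,96,117 52:103,125,135 53:129,151,152 54:135,159,159 55:141,166,166 56:147,172,171 57:139,161,160 58:131,150,148 59:123,139,136
t8.npz
20:44,85,157 21:44,86,157 22:44,86,156 23:44,87,157 24:43,88,157 25:42,89,157 26:40,78,154 27:37,67,151 28:34,55,147 29:34,50,157 30:35,46,167 31:36,42,178 32:37,42,184 33:38,44,188 34:39,45,193 35:36,42,184 36:31,36,168 37:26,30,152 38:20,25,130 39:15,20,105 40:10,14,80 41:11,21,77 42:19,40,98 43:27,59,119 44:32,71,134 45:33,74,142 46:34,76,149 47:35,77,149 48:39,75,135 49:43,73,120 50:53,79,114 51:86,111,134 52:119,143,154 53:148,172,173 54:155,180,180 55:161,187,187 56:167,194,192 57:158,182,180 58:148,171,167 59:139,159,155
t11.npz
20:44,85,15
[... 380 characters left out ...]
4,81,114 51:87,113,134 52:119,144,154 53:148,173,173 54:155,180,179 55:161,187,186 56:166,192,192 57:157,182,180 58:149,171,168 59:140,159,156
t18avg.npz
20:83,151,195 21:83,149,194 22:82,148,192 23:83,149,193 24:83,151,193 25:83,152,193 26:80,146,185 27:76,141,176 28:73,135,167 29:64,114,171 30:54,92,177 31:45,68,183 32:41,57,186 33:39,50,188 34:36,42,191 35:37,41,194 36:38,44,197 37:40,46,200 38:36,41,184 39:27,29,152 40:17,16,120 41:16,19,108 42:22,39,117 43:29,59,127 44:33,73,136 45:35,76,144 46:36,80,153 47:38,82,155 48:42,80,140 49:46,77,125 50:56,83,118 51:90,116,140 52:124,150,161 53:155,180,181 54:162,188,188 55:169,196,196 56:174,202,201 57:161,187,185 58:148,171,168 59:135,155,151
```

```bash
python3 -m creep '[[-0.1,-0.7,0,0,0,0],[0,-0.7,0,-0.5,0.2,0],[0,0,0,0,0,0]]' >/dev/null; python3 -c "
from h import *
jest()";for i in 1 2 3; do python3 -m creep '[[0,-0.02,0.3,0,0,0]]' >/dev/null; python3 -c "
from h import *
jest()"; done
```

```text
C [-160.3   61.8] tipz 20.1 rho 170.1 j 0.154 Fn -0.4 Ft 0.9 Fz 0.0 t 19.15 turn [ 0.1 -0.1 -0. ]
C [-161.4   59.3] tipz 20.0 rho 170.2 j 0.17 Fn -0.2 Ft -0.6 Fz -0.7 t 19.25 turn [ 0.  -0.1 -0. ]
C [-161.8   58.1] tipz 19.6 rho 170.2 j 0.177 Fn 6.3 Ft -1.3 Fz 2.1 t 19.35 turn [ 0.  -0.3 -0. ]
C [-161.8   57.6] tipz 19.0 rho 170.1 j 0.18 Fn 6.2 Ft -1.2 Fz 2.7 t 19.45 turn [ 0.  -0.6 -0.1]
```

```bash
for i in 1 2 3 4; do python3 -m creep '[[-0.1,-0.02,0.5,0,-0.6,0]]' >/dev/null; python3 -c "
from h import *
jest()"; done
```

```text
C [-162.    56.8] tipz 19.0 rho 169.9 j 0.185 Fn 10.5 Ft -4.5 Fz 1.5 t 19.55 turn [ 0.1 -0.5 -0.1]
C [-162.    56.6] tipz 18.8 rho 169.9 j 0.186 Fn 8.7 Ft -3.5 Fz 1.5 t 19.65 turn [ 0.1 -0.4 -0.1]
C [-162.    56.5] tipz 18.5 rho 169.8 j 0.187 Fn 8.5 Ft -4.7 Fz 1.5 t 19.75 turn [ 0.2 -0.3 -0.2]
C [-161.9   56.3] tipz 18.4 rho 169.7 j 0.187 Fn 9.7 Ft -4.8 Fz 2.8 t 19.85 turn [ 0.2 -0.1 -0.2]
```

```bash
for i in 1 2 3; do python3 -m creep '[[-0.1,-0.1,0.7,0,-0.4,0]]' >/dev/null; python3 -c "
from h import *
jest()"; done
```

```text
C [-162.3   55.2] tipz 17.9 rho 169.7 j 0.194 Fn 10.3 Ft 0.3 Fz 0.5 t 19.95 turn [ 0.3 -0.4 -0.3]
C [-162.5   54.2] tipz 17.4 rho 169.6 j 0.201 Fn 9.0 Ft -0.2 Fz 0.7 t 20.05 turn [ 0.3 -0.6 -0.4]
C [-163.    52.3] tipz 17.0 rho 169.4 j 0.212 Fn 8.3 Ft -0.4 Fz 2.0 t 20.15 turn [ 0.3 -0.7 -0.5]
```

```bash
for i in 1 2 3; do python3 -m creep '[[-0.15,-0.1,0.6,0,-0.5,-0.2]]' >/dev/null; python3 -c "
from h import *
jest()"; done
```

```text
C [-163.3   51. ] tipz 17.2 rho 169.3 j 0.22 Fn 9.2 Ft -0.1 Fz 0.3 t 20.25 turn [ 0.4 -0.7 -0.4]
C [-163.5   50.3] tipz 17.2 rho 169.3 j 0.224 Fn 10.0 Ft -1.2 Fz 0.8 t 20.35 turn [ 0.4 -0.8 -0.3]
C [-163.7   49.3] tipz 17.3 rho 169.3 j 0.23 Fn 7.6 Ft -0.2 Fz 2.3 t 20.45 turn [ 0.4 -0.8 -0.2]
```

```bash
for i in 1 2 3; do python3 -m creep '[[-0.15,-0.1,0.6,0,-0.6,-0.2]]' >/dev/null; python3 -c "
from h import *
jest()"; done
```

```text
C [-164.   48.] tipz 17.6 rho 169.2 j 0.238 Fn 8.0 Ft -0.6 Fz 2.8 t 20.55 turn [ 0.5 -0.7 -0.1]
C [-164.4   46.6] tipz 18.0 rho 169.1 j 0.246 Fn 8.2 Ft -0.6 Fz 4.8 t 20.65 turn [ 0.5 -0.6  0. ]
C [-164.6   45.6] tipz 18.4 rho 169.1 j 0.253 Fn 10.5 Ft -0.7 Fz 3.8 t 20.75 turn [ 0.6 -0.5  0.2]
```

```bash
cat >> h.py <<'E'
def padprof(t,x0=65,x1=78,z=.044):
    im=t["img"].astype(np.float32); ys=np.arange(20,60,1.); o=[]
    for y in ys:
        m=np.array([proj(t,[*toW((x/1000,y/1000)),z]) for x in np.arange(x0,x1,1)],np.float32)
        o.append(cv2.remap(im,m[:,0][None],m[:,1][None],cv2.INTER_LINEAR)[0].mean(0))
    print(" ".join(f"{int(y)}:{int(b)},{int(g)},{int(r)}" for y,(b,g,r) in zip(ys,o)))
E
python3 - <<'E'
from h import *
t=look('top','t19',(240,175,300,235),10); padprof(t); jest()
E
```

```text
20:48,89,137 21:63,116,163 22:78,143,187 23:80,146,191 24:82,149,194 25:85,153,197 26:84,151,196 27:83,150,194 28:81,148,193 29:83,150,193 30:84,153,194 31:86,156,194 32:82,146,192 33:75,133,191 34:69,119,189 35:62,101,189 36:54,82,190 37:47,62,192 38:42,52,193 39:41,50,194 40:39,47,195 41:37,44,193 42:35,42,186 43:33,39,180 44:28,33,164 45:19,23,135 46:9,13,106 47:7,11,87 48:21,32,88 49:35,52,90 50:53,77,97 51:89,113,127 52:124,150,157 53:156,184,184 54:162,190,190 55:169,196,196 56:174,202,201 57:166,191,189 58:157,180,177 59:148,168,164
C [-164.6   45.6] tipz 18.4 rho 169.0 j 0.252 Fn 9.1 Ft -0.6 Fz 3.1 t 20.8 turn [ 0.6 -0.5  0.2]
```

View pics/t19.png

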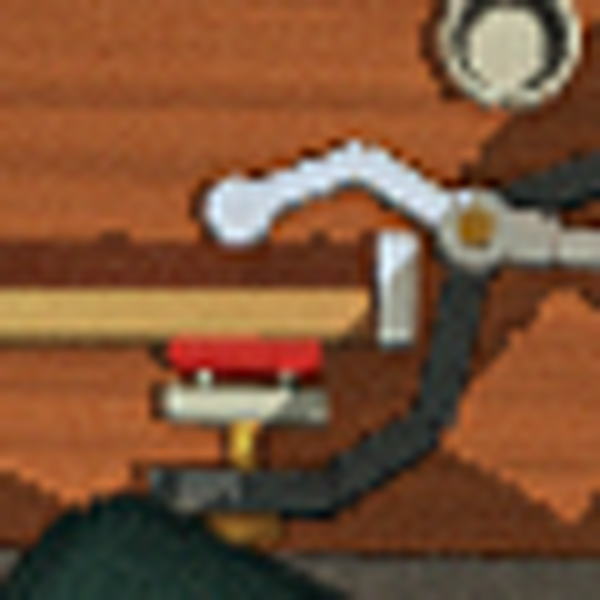

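```bash
for i in 1 2; do python3 -m creep '[[-0.15,-0.1,0.5,0,-0.6,0]]' >/dev/null; python3 -c "
from h import *
jest()"; done
```

```text
C [-164.6   45.8] tipz 18.6 rho 169.1 j 0.251 Fn 9.0 Ft 1.3 Fz 1.7 t 20.9 turn [ 0.6 -0.4  0.1]
C [-164.6   45.9] tipz 18.9 rho 169.1 j 0.251 Fn 9.9 Ft -0.8 Fz 0.8 t 21.0 turn [ 0.7 -0.3 -0. ]
```

```bash
python3 -m creep '[[-0.1,-0.1,0.7,0,-0.4,0]]' >/dev/null; python3 -c "
from h import *
jest()"; python3 -m creep '[[-0.1,-0.1,0.7,0,-0.4,0]]' >/dev/null; python3 -c "
from h import *
jest()"
```

```text
C [-164.7   45.1] tipz 18.5 rho 169.0 j 0.256 Fn 12.7 Ft -0.9 Fz 2.8 t 21.1 turn [ 0.7 -0.6 -0.1]
C [-164.8   44.5] tipz 17.9 rho 169.0 j 0.259 Fn 11.9 Ft -1.0 Fz 2.6 t 21.2 turn [ 0.8 -0.9 -0.2]
```

```bash
python3 -m creep '[[-0.15,-0.1,0.7,0,-0.6,0]]' >/dev/null; python3 -c "
from h import *
jest()"
```

```text
C [-164.9   44. ] tipz 17.7 rho 168.9 j 0.262 Fn 11.8 Ft -1.1 Fz 2.9 t 21.3 turn [ 0.8 -1.  -0.4]
```

```bash
python3 -m creep '[[-0.15,-0.1,0.7,0,-0.6,0]]' >/dev/null; python3 -c "
from h import *
jest()"
```

```text
C [-165.    43.7] tipz 17.5 rho 168.9 j 0.264 Fn 12.4 Ft -0.9 Fz 3.1 t 21.4 turn [ 0.9 -1.1 -0.5]
```

```bash
for i in 1 2 3 4; do python3 -m creep '[[-0.1,0,-0.05,0,-0.3,-0.1]]' >/dev/null; python3 -c "
from h import *
jest()"; done
```

```text
C [-163.7   47.8] tipz 17.5 rho 168.7 j 0.239 Fn 1.6 Ft 0.2 Fz -0.4 t 21.5 turn [ 0.9 -1.2 -0.4]
C [-163.1   49.1] tipz 18.1 rho 168.6 j 0.231 Fn -0.9 Ft -0.8 Fz -0.2 t 21.6 turn [ 0.9 -0.9 -0.3]
C [-163.    49.2] tipz 19.2 rho 168.5 j 0.23 Fn -1.0 Ft 0.3 Fz 0.0 t 21.7 turn [ 0.9 -0.6 -0.2]
C [-163.1   49. ] tipz 20.4 rho 168.5 j 0.231 Fn 0.8 Ft -0.3 Fz 0.4 t 21.8 turn [ 0.9 -0.1 -0.1]
```

```bash
python3 -m creep '[[0,0,-1.5,0,0,0],[0,0,-1.5,0,0,0],[-4,0,-1,0,0,0],[-4.5,0,0,0,0,0],[-3,-2,0,0,0,0],[0,0,0,0,0,0]]'
python3 - <<'E'
from h import *
from station import env
t=look('top','t20',(200,165,360,235),5); padprof(t)
c=look('side','s20',(200,130,345,260),5.5)
print("nose",toC(ray(t,(265,195),.047)))
for b in blob(c,(12,190,120),(22,255,255),(285,145,330,180),.036)[:2]: print("paddle side",b[0],b[1],"j",.38-np.arctan2(b[1][1],-b[1][0]))
B=(203,180,287,222)
for b in blob(t,(14,60,140),(24,190,255),B,.044)[:2]: print("light",b)
E
```

```text
time: 22.4
tool_pos: [0.5028, -0.2192, 0.1091]
tool_rot: [-1.5, 89.7, -13.6]
contact_force: [0.5, -0.8, 0.2]
grip_width: -0.0
20:56,104,152 21:66,123,169 22:76,141,186 23:78,144,188 24:80,146,190 25:82,149,192 26:82,149,191 27:83,148,190 28:83,148,189 29:84,150,189 30:84,153,190 31:85,155,190 32:78,139,189 33:68,118,187 34:57,96,186 35:51,79,186 36:45,65,187 37:40,50,188 38:38,45,190 39:39,45,193 40:40,46,196 41:37,43,188 42:31,35,170 43:26,28,152 44:20,23,133 45:16,22,114 46:12,22,94 47:12,26,83 48:24,42,88 49:36,58,93 50:53,78,102 51:87,113,129 52:121,147,156 53:152,178,180 54:158,185,186 55:165,191,191 56:170,196,196 57:162,186,184 58:153,175,173 59:145,165,160
nose [ 0.0682094  -0.00568391]
light (122.5, array([91.5, 26.6]), array([33.6, 18.1]), array([150.9,  32.8]), ((92.28780364990234, 25.445497512817383), (117.1301040649414, 12.393563270568848), 1.0867046117782593))
```

View pics/t20.png

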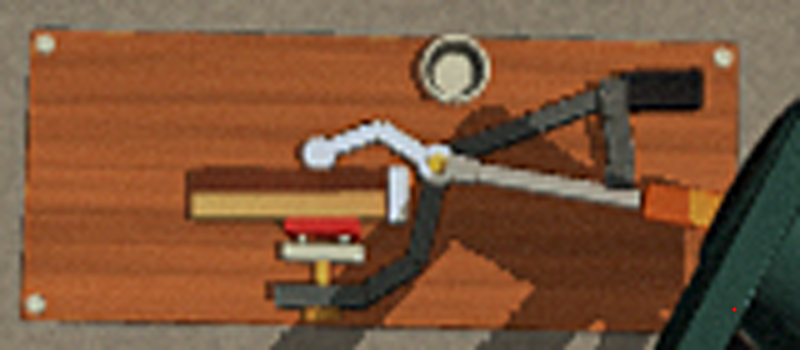

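View pics/s20.png

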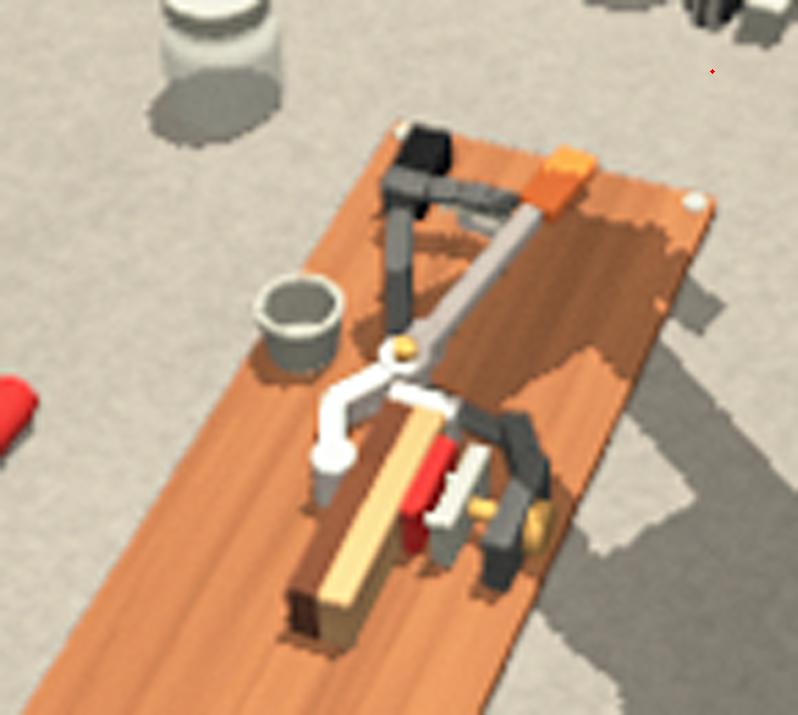

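Run:
```python
from h import *
from station import env
caps=[env.capture("top") for _ in range(4)]
im=np.mean([c["img"].astype(np.float32) for c in caps],0); t=caps[0]
def px(im,t,ys,xs,z):
    o=[]
    for x in xs:
        m=np.array([proj(t,[*toW((x/1000,y/1000)),z]) for y in ys],np.float32)
        o.append(cv2.remap(im,m[:,0][None],m[:,1][None],cv2.INTER_LINEAR)[0].mean(0))
    return np.array(o)
for nm,ys in(("light",np.arange(22,29,1.)),):
    for rng in(np.arange(140,162,1.),np.arange(14,44,1.)):
        o=px(im,t,ys,rng,.044); print(nm," ".join(f"{int(x)}:{int(v[0])},{int(v[2])}" for x,v in zip(rng,o)))
# original batten for length calibration of edges (top0): batten rotated, skip. wax tin, board screws
for p,zz in (((-190,-85),.012),((260,100),.012),((-190,100),.012),((260,-85),.012)): print(p,proj(t,[*toW(np.array(p)/1000.),zz]).round(1))
g=cv2.cvtColor(im.astype(np.uint8),cv2.COLOR_BGR2HSV)
P=np.array([toC(ray(t,(u,v),.05))*1000 for v in range(190,206) for u in range(280,295) if 18<g[v,u,0]<30 and g[v,u,1]>140 and g[v,u,2]>120]); print("pivot",P.mean(0) if len(P) else None,len(P))
s=env.capture("side"); 
q=s["img"].copy(); 
z=cv2.resize(q[190:250,250:300],None,fx=12,fy=10,interpolation=cv2.INTER_CUBIC); cv2.imwrite("pics/s21.png",z)
```

```text
light 140:84,186 141:85,186 142:85,187 143:85,186 144:85,186 145:85,186 146:86,188 147:88,190 148:86,188 149:76,174 150:66,160 151:57,146 152:45,126 153:34,106 154:24,89 155:32,115 156:39,141 157:47,167 158:47,169 159:47,170 160:48,171 161:47,170
light 14:12,82 15:8,87 16:28,98 17:56,111 18:84,123 19:119,142 20:156,163 21:193,183 22:211,193 23:214,195 24:218,197 25:221,199 26:225,201 27:230,204 28:208,189 29:153,151 30:98,113 31:63,100 32:64,133 33:65,165 34:66,189 35:71,191 36:76,193 37:80,194 38:80,193 39:80,193 40:80,192 41:80,192 42:81,192 43:82,192
(-190, -85) [347.3 173.1]
(260, 100) [203.4 228.7]
(-190, 100) [347.  231.5]
(260, -85) [205.4 170.4]
pivot [0.34584865 1.15616462] 8
```

View pics/s21.png

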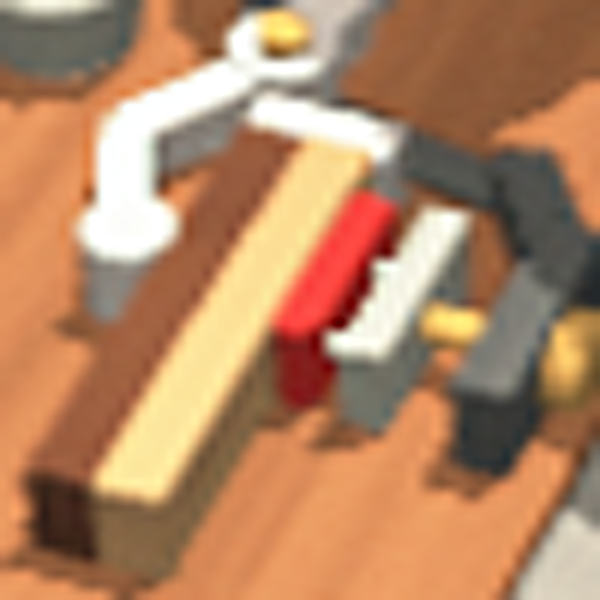

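```bash
python3 -c "
from station import env
s=env.read_state(); print(s['time'],s['contact_force']); env.sign_off()"
```

```text
22.75 [-0.21306633  0.40190412 -0.04129901]
the job is handed in; nothing more can be done
```

I released the ratchet, let the handle spring fully open, slid the batten against the end stop and closed the handle three clicks. I handed the job in at 22.75 s; no verdict is reported.

**Release:** The first press slid off sideways and the ratchet caught again at about 0.24. A second press with an outward drag opened it fully: the nose measured x 70, y -23 mm, against 70, -22 expected.

**Batten:** I pushed it in until about 25 N showed against the end stop. The picture taken after letting go showed it in line between the open jaws.

**Closing:** The ratchet now holds at about 0.24. When I backed off, the fingertip force dropped to nothing there.

**Last checks:**
- **Red pad:** it is pressed in about 6.5 mm by the top view, with its two edges giving 6.2 and 6.8 mm. At the deepest reach of the last click I put it at about 8 to 9 mm, from a picture taken just before it.
- **Batten position:** its middle is at x about 92 mm, so the jaw seems to have drawn it 1 to 2 mm off the stop. That is still inside 85 to 95 mm. Its y is about 18 mm from the picture and about 20 mm worked out from the jaw angle.
- **Surroundings:** the arm is clear with zero force. The wax tin beside the pivot looks undisturbed; I did not measure the other things again.

**Disagreements:**
- **Fingertips:** the closed tips really end about 31 mm short of the stated tool point, both in the pictures and by contact. I allowed for this throughout.
- **Handle angle:** a rough reading of the last top view gave about 0.22, and the automatic paddle check from the side view found nothing.

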